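# Square up the takeaway trays and serve a roll with the tongs

### The job

Lay the loose pulp tray squarely on top of the pile of three trays, setting it down rather than dropping it, and leave the pile square. Then take the tongs, pick up the bread roll with them (for hygiene the gripper itself must not touch the roll) and finish while still holding the roll steady in the tongs, about 10 cm above the middle of the top tray: do not put it down. Leave the tub, shaker and carton where they are.

Things in the scene. Friction and masses are not known exactly. Their poses are not given: they have to be found in the camera images.
- tray_mid (a point): centre (half-way up) of the loose tray: cream moulded-pulp, open-topped rectangular tray 64 mm (x) by 130 mm (y), 14 mm high, walls and floor 5 mm thick, vertical sides, 35 g. It lies flat on the counter (top at z = 0), apart from the pile. z points up. Grip it across its 64 mm width; fingertips below its underside would catch on the pile
- pile1_mid (a point): centre (half-way up) of the lowest tray of the pile, same tray and axes as tray_mid; it lies loose on the counter
- pile2_mid (a point): centre of the middle tray of the pile, same tray and axes, 14 mm higher
- pile3_mid (a point): centre of the uppermost of the three trays of the pile, same tray and axes; the rim on which the next tray rests is 7 mm above this point (42 mm above the counter). A tray set on it has its centre 14 mm above this point
- roll_mid (a point): centre (half-way up) of the bread roll: round brown bun, flat underside, domed top with two pale scores, 42 mm high, 58 mm in diameter at its widest (from 11 to 23 mm above its underside; 46 mm at the very bottom), about 45 g. It stands loose on the square wooden board (160 by 160 mm, 15 mm thick)
- tongs_mid (a point): middle of the steel spring tongs, half-way between the two black rubber grip covers and half-way up, close to the balance point. x points along the tongs to the heads, y to the left arm, z up. They lie on their side, arms spread level, on a 3 mm paper sheet; 30 mm high at pivot and heads, so this point is 18 mm above the counter at first. 130 g
- cover_left (a point): middle of the left grip cover, on its outer face, half-way up. The covers are 62 mm long and 22 mm high (4 to 26 mm above the paper), about 63 mm wide over their outer faces when the spring holds the tongs open. Grip across them (along y) and the arms close as the gripper does: about 4 N a side starts them moving, 6 N when closed on the roll
- tongs_pivot (a point): the pivot pin of the tongs, half-way up, 115 mm behind tongs_mid (a pull ring reaches 26 mm farther back). Both arms turn about it by equal angles
- tip_left (a point): middle of the left (+y) head, on its inner face, half-way up: plate 40 mm long, 30 mm high, slightly cupped, its end 21 mm farther out. About 102 mm ahead of tongs_mid when open, 105 mm when closed on the roll
- tip_right (a point): the same of the right (-y) head
- tongs_left (a joint): angle (rad) by which each arm is pressed in: 0 = open, heads 97 mm apart inside and covers 63 mm wide outside; 0.05 = 75 mm and 51 mm; 0.09 = closed on the 58 mm roll, covers 43 mm; 0.19 at most. A spring opens them
- tub: bystander: lidded pulp soup tub, 96 mm in diameter, 70 mm high, at the far right; origin at the centre of its underside
- shaker: bystander: small white shaker with a steel cap, 42 mm in diameter, 85 mm high, beyond the board; origin at the centre of its underside
- carton: bystander: small cardboard carton 70 by 110 mm, 60 mm high, to the left of the trays; origin at the centre of its underside
Not all that is in view belongs to the job. Leave any turquoise look-alike of the part that bears tray_mid alone.

How it is judged:
By the outcome, as a careful person would: the job done as asked, in the order asked, and still so for the second after the job is handed in, while the arm keeps its last pose, push and grip.
It also fails if it takes over 54 s, if anything falls off the work surface, if the arm or the gripper's body presses on something with over 40 N, if the wrist force passes 120 N, or if a joint passes its speed limit or range.

### The arm

A 6-joint arm with a two-finger parallel gripper is mounted at the origin on the work surface. World frame = base frame: x ahead of the robot, y to its left, z up, the work surface at z = 0. Lengths are in mm, angles in rad, forces in N, time in s.
With the tool pointing down it reaches from about 300 to 775 mm from the base axis. Payload 14.6 kg.
Tool frame: the origin (TCP) lies at the very end of the fingers, on their centre line; the grasp point (between the pads) lies 19 mm behind it; z points along the fingers, y is the line along which they close (so a half turn about z gives the same grasp; the last joint's range is limited). The gripper opens to 94 mm and grips with 3 to 60 N. Pads are 16 mm wide; open, the fingers measure 119 mm over their backs; the gripper's body (75 mm by 177 mm) begins 78 mm behind the grasp point.
Start: joints at [1.187, 0.3, 1.521, -0, 1.321, -0.067], TCP at [171.337, 522.621, 205.446] pointing down, gripper open.
Joint ranges: [-3.03, 3.03], [-0.79, 2.21], [0.23, 2.52], [-1.04, 4.18], [0, 3.07], [-2.55, 2.55]. Speed limits (rad/s): [2.22, 2.22, 2.57, 3.14, 3.14, 3.14].

### API

Orientations are given as [roll, pitch, yaw] about the fixed x, y, z axes, in that order (R = Rz(yaw) Ry(pitch) Rx(roll)).
In Python, from cell import manip gives the robot as it stands. The module is installed in compiled form; this text tells all that it offers.
- The arm moves only by the shell command python3 -m inch 'ROWS' [FORCE]. ROWS is JSON, a list of rows, each an object of numbers: "gripper": the opening, from 0 (shut) to 1 (fully open); "dx", "dy", "dz": the shift along the world's x, y, z in m; "wx", "wy", "wz": the turn, a rotation vector about the world's x, y, z in degrees. A call has exactly 5 rows; each row is the pose to reach, as a shift and turn from the pose commanded when the call began; what a row does not reach only later rows make up. A row lasts 1/12 s, in which the tool goes at most 41.7 mm and 7.16 degrees, less where a joint would pass 70% of its speed; a pose out of reach is approached as far as the arm can. A call with a gripper value outside its range is refused whole. The fingers move at their own pace and stop on an object; FORCE is the grip in N (left out, the last holds). Time passes only in rows, so rows that repeat a pose let the fingers close, or fill a call up. It gives the time, the measured TCP pose, the force, the opening and the grip force at its end, in the units of the state.
- manip.read_state(): the state, without advancing time (a new reading comes with each control period).
- manip.camera(name): name is "scene" or "top"; returns the picture (400x640x3 uint8, blue, green, red); there is no depth.
- manip.camera_info(name): a dict with "camera_matrix" (3x3 intrinsics, pixels), "D" ([k1, k2, p1, p2, k3] as OpenCV has them; the pictures are not rectified), "R" (3x3) and "t" (3): a world point X has camera coordinates R X + t. Camera axes: x right, y down, z forward; pixel columns grow to the right and rows downward; lengths in mm; the calibration is good to about 2 mm. A picture is of the moment at which its call begins. camera_info takes no time and is no camera call.
- manip.sign_off(): hands the job in; it is judged then, once.
The state is a dict: "clock": time; "joints": joint angles; "qd": joint speeds; "effort": joint torques, N m; "eef_pos": TCP position; "eef_rot": TCP orientation; "wrist_force": force on the tool from outside, world axes, zero at the start; "moment": the same for the moment, N m; "finger_gap": finger opening in mm; "finger_force": force on a finger pad.
Only numpy, scipy, OpenCV 4.12 (cv2) and the standard library are available. Lean on these libraries where they do the work, as an engineer would, in place of code of your own. Each camera call takes 0.05 s, during which the arm holds its last target. There are 200 camera calls.

## Working session

There is one attempt and no reset: what is moved stays moved. The work goes in short steps, Python scripts to look and compute and a shell command to move; the robot and the scene stay as the last step left them, time stands still between calls to the robot, and variables do not carry over. Pictures are saved under pics/ and viewed, at most 10 in all, crops included, and the job is handed in when it is done.

```bash
mkdir -p pics && cat > h.py <<'E'
import numpy as np, cv2
from cell import manip
def grab(n):
    i=manip.camera_info(n); return manip.camera(n),i
def ray(i,p):
    K=np.array(i["camera_matrix"],float);D=np.array(i["D"],float);R=np.array(i["R"],float);t=np.array(i["t"],float).ravel()
    u=cv2.undistortPoints(np.array(p,float).reshape(-1,1,2),K,D).reshape(-1,2)
    d=np.c_[u,np.ones(len(u))]@R
    return -R.T@t,d
def onz(i,p,z):
    o,d=ray(i,p); return o+d*((z-o[2])/d[:,2])[:,None]
def proj(i,X):
    R=np.array(i["R"],float);t=np.array(i["t"],float)
    return cv2.projectPoints(np.array(X,float).reshape(-1,1,3),cv2.Rodrigues(R)[0],t,np.array(i["camera_matrix"],float),np.array(i["D"],float))[0].reshape(-1,2)
E
python3 - <<'E'
from h import *
for n in("scene","top"):
    im,i=grab(n); cv2.imwrite(f"pics/{n}0.png",im)
    o,d=ray(i,[[320,200]]); print(n,o.round(),d.round(2),np.array(i["camera_matrix"]).round(1).tolist())
print(manip.read_state())
E
```

```text
scene [1368.  336.  998.] [[-0.64 -0.25 -0.73]] [[519.1, 0.0, 320.9], [0.0, 519.1, 205.9], [0.0, 0.0, 1.0]]
top [ 327.   48. 1377.] [[ 0.19  0.   -0.98]] [[451.9, 0.0, 321.8], [0.0, 451.9, 198.4], [0.0, 0.0, 1.0]]
{'clock': 0.1, 'joints': array([ 1.18742793e+00,  3.00446792e-01,  1.52151490e+00, -5.49173414e-06,
        1.32068022e+00, -6.66158700e-02]), 'qd': array([ 0.00093725, -0.00047607, -0.00150086, -0.00078619,  0.00125628,
       -0.00162155]), 'effort': array([ 1.06934956e-03, -5.32640398e+01, -3.53285301e+01,  7.09318346e-02,
        2.33897078e-02, -1.25932884e-04]), 'eef_pos': array([171.24160529, 522.42099736, 204.92765403]), 'eef_rot': array([-3.14054537e+00, -6.45375006e-05,  2.82484145e+00]), 'wrist_force': array([-0.55619944, -0.24700381,  0.02058424]), 'moment': array([ 0.00239721, -0.0154229 ,  0.00611952]), 'finger_force': 0.0, 'finger_gap': 93.8122815164979}
```

View pics/scene0.png

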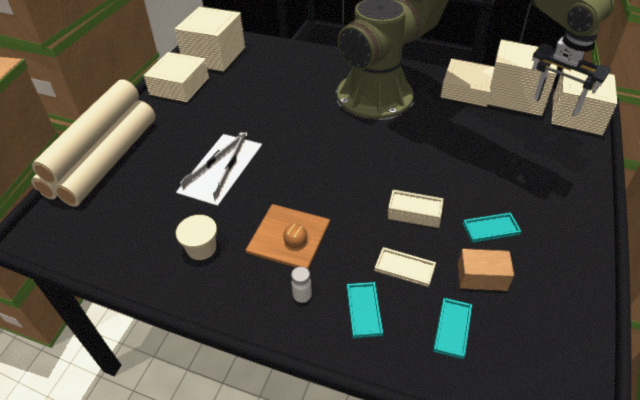

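View pics/top0.png

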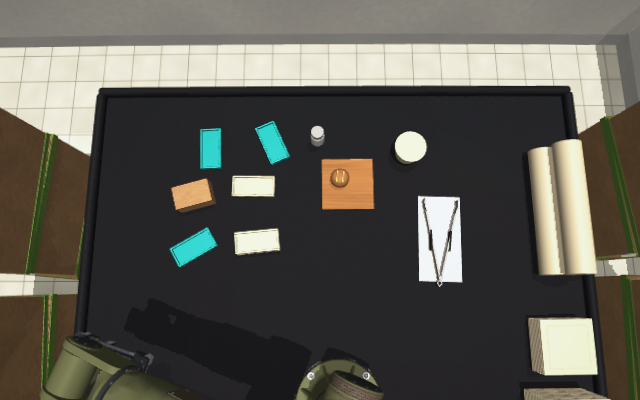

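Scene view: the cream trays are the loose one at (405,266) and the pile at (416,208). In the top view they are at (253,186) and (257,242). Look-alikes for the loose tray are the turquoise trays at top (210,148), (272,143) and (193,247), plus the pile itself. I choose the cream, single-height tray at top (253,186). The roll is at top (340,177) and the tongs at top (440,240), with heads away from the robot and pivot near (440,284).

```bash
cat > m.py <<'E'
from h import *
def blob(m,roi):
    x0,y0,x1,y1=roi; k=np.zeros(m.shape,np.uint8); k[y0:y1,x0:x1]=m[y0:y1,x0:x1]
    c=max(cv2.findContours(k,cv2.RETR_EXTERNAL,cv2.CHAIN_APPROX_NONE)[0],key=cv2.contourArea); return c[:,0,:]
def rect(i,c,z):
    X=onz(i,c,z)[:,:2].astype(np.float32); r=cv2.minAreaRect(X); return r
def cream(im):
    h=cv2.cvtColor(im,cv2.COLOR_BGR2HSV); return ((h[...,2]>110)&(h[...,1]<90)).astype(np.uint8)*255
E
python3 - <<'E'
from m import *
T,ti=cv2.imread("pics/top0.png"),manip.camera_info("top"); S,si=cv2.imread("pics/scene0.png"),manip.camera_info("scene")
for n,z,rt,rs in(("loose",14,(222,166,285,206),(365,240,445,292)),("pile",42,(222,220,292,264),(380,182,450,234))):
    for im,i,r in((T,ti,rt),(S,si,rs)):
        c=blob(cream(im),r); q=rect(i,c,z); print(n,np.round(q[0],1),np.round(q[1],1),round(q[2],1),"corners",cv2.boxPoints(q).round(0).tolist())
# roll, board
h=cv2.cvtColor(T,cv2.COLOR_BGR2HSV)
print("roll px hsv",h[177,340],h[183,345],h[177,334],"board",h[200,330],h[165,360])
print("predicted sizes: px/mm", proj(ti,[[500,0,0],[600,0,0]]).tolist())
A=cv2.resize(T[125:290,160:470],None,fx=2.55,fy=2.55,interpolation=cv2.INTER_CUBIC)
B=cv2.resize(S[120:290,170:490],None,fx=2.5,fy=2.5,interpolation=cv2.INTER_CUBIC)
cv2.imwrite("pics/topc.png",cv2.resize(T[155:290,315:470],None,fx=4.4,fy=4.4,interpolation=cv2.INTER_CUBIC))
cv2.imwrite("pics/trayc.png",np.vstack([cv2.resize(T[160:265,215:295],(400,525)[::1],interpolation=cv2.INTER_CUBIC)]))
E
```

```text
loose [637.1 258.4] [132.5  63.4] 89.7 corners [[605.0, 192.0], [668.0, 192.0], [669.0, 324.0], [606.0, 325.0]]
loose [640.8 257.8] [132.1  73.6] 88.6 corners [[602.0, 193.0], [676.0, 191.0], [679.0, 323.0], [606.0, 325.0]]
pile [463.6 239.2] [ 68.8 132.3] 5.1 corners [[423.0, 302.0], [435.0, 170.0], [504.0, 176.0], [492.0, 308.0]]
pile [479.5 240.5] [101.  131.7] 5.2 corners [[423.0, 301.0], [435.0, 170.0], [536.0, 179.0], [524.0, 311.0]]
roll px hsv [ 15 150 224] [ 14 166 143] [ 14 165 195] board [ 14 158 211] [ 14 156 212]
predicted sizes: px/mm [[336.64621175902937, 230.14860470149372], [336.2581176224964, 198.14746875219763]]
```

View pics/topc.png

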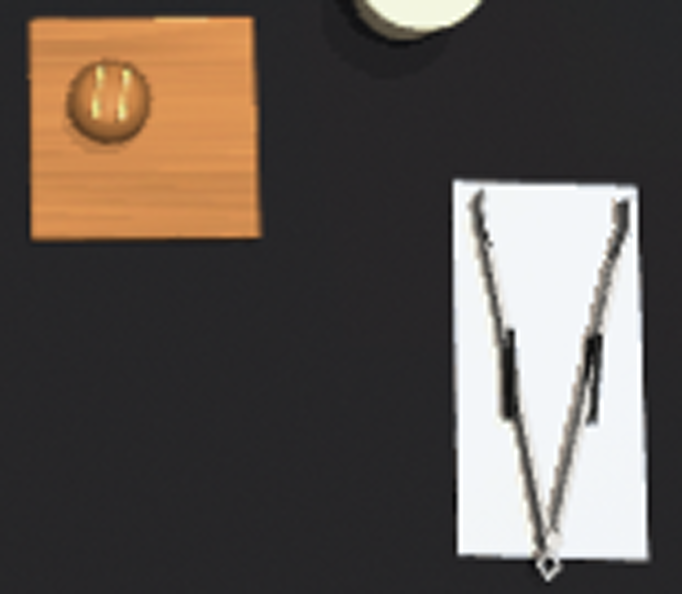

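View pics/trayc.png

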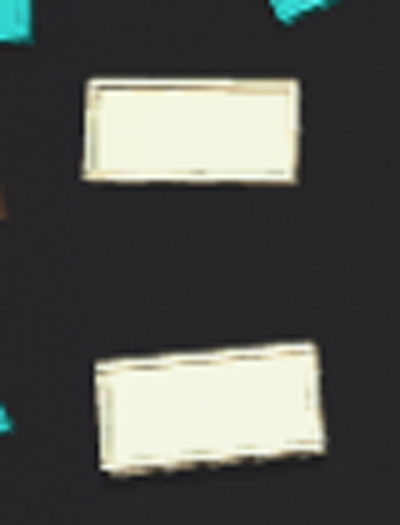

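The crops confirm the choice. The upper tray is the single cream one at top (253,186). The lower one, at (257,242), is the pile, turned about 5°. The tongs lie with their heads at the top and their black covers at about top (431,240) and (450,241). Now I start moving.

```bash
python3 -m inch '[{"gripper":1,"dx":0.09,"dy":-0.05,"dz":-0.02,"wz":-12},{"gripper":1,"dx":0.16,"dy":-0.09,"dz":-0.04,"wz":-24},{"gripper":1,"dx":0.2,"dy":-0.11,"dz":-0.05,"wz":-36},{"gripper":1,"dx":0.2,"dy":-0.11,"dz":-0.05,"wz":-36},{"gripper":1,"dx":0.2,"dy":-0.11,"dz":-0.05,"wz":-36}]' 10
python3 - <<'E'
from m import *
# tongs & roll measurement meanwhile (initial pictures)
T,ti=cv2.imread("pics/top0.png"),manip.camera_info("top")
h=cv2.cvtColor(T,cv2.COLOR_BGR2HSV)
pap=(slice(196,283),slice(418,462))
m=((h[...,2]<70)*255).astype(np.uint8); k=np.zeros_like(m); k[225:258,424:458]=m[225:258,424:458]
n,l,s,c=cv2.connectedComponentsWithStats(k)
for j in range(1,n):
    if s[j,4]>8: print("cover",s[j].tolist(),c[j].round(1),onz(ti,[c[j]],22).round(1))
# board + roll
b=((abs(h[...,0].astype(int)-14)<5)&(h[...,1]>110)&(h[...,2]>90)).astype(np.uint8)*255
k=np.zeros_like(b);k[150:215,315:380]=b[150:215,315:380]
c=max(cv2.findContours(k,0,1)[0],key=cv2.contourArea)[:,0,:]; q=rect(ti,c,15); print("board",q)
g=cv2.GaussianBlur(cv2.cvtColor(T,cv2.COLOR_BGR2GRAY)[155:210,318:376],(0,0),0.6)
g=cv2.resize(g,None,fx=6,fy=6,interpolation=cv2.INTER_CUBIC)
ci=cv2.HoughCircles(g,cv2.HOUGH_GRADIENT_ALT,1.5,100,param1=120,param2=0.5,minRadius=45,maxRadius=75)
print(ci)
if ci is not None:
  for u,v,r in ci[0]: p=[(u+.5)/6-.5+318,(v+.5)/6-.5+155]; print(p,r/6,onz(ti,[p],32).round(1))
E
python3 -c "
import cv2;T=cv2.imread('pics/scene0.png');cv2.imwrite('pics/s_c.png',cv2.resize(T[125:275,170:335],None,fx=4,fy=4,interpolation=cv2.INTER_CUBIC))"
```

```text
cover [429, 230, 4, 21, 51] [430.3 240.7] [[ 463.5 -280.8   22. ]]
cover [448, 231, 4, 19, 37] [449.4 237.5] [[ 472.9 -338.9   22. ]]
board ((642.3546752929688, -33.57105255126953), (161.47694396972656, 158.69552612304688), 89.7043228149414)
Nonevalidation failed for argument at $[0]...
```

View pics/s_c.png

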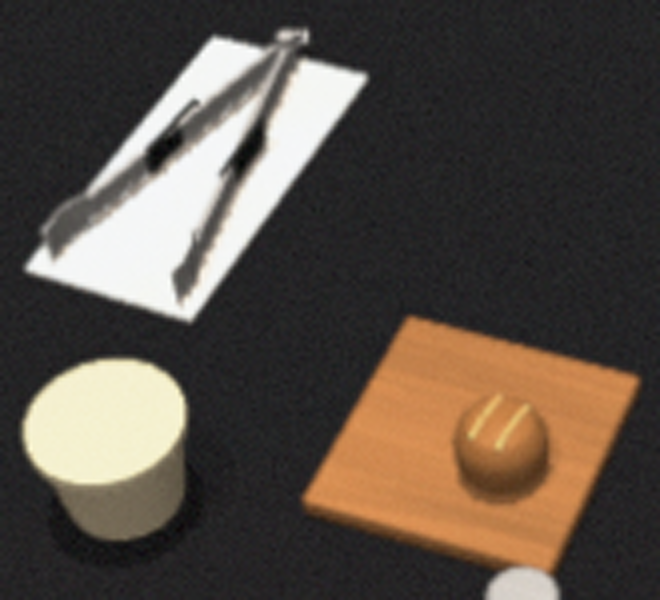

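The crop shows the tongs (heads lower left, pivot and ring at scene ~(242,135)), the tub at ~(198,237) and the roll at ~(295,236) on the board. The first call was refused, so I'll give all keys.

```bash
python3 -m inch '[{"gripper":1,"dx":0.035,"dy":-0.02,"dz":-0.01,"wx":0,"wy":0,"wz":-7},{"gripper":1,"dx":0.07,"dy":-0.04,"dz":-0.02,"wx":0,"wy":0,"wz":-14},{"gripper":1,"dx":0.105,"dy":-0.06,"dz":-0.03,"wx":0,"wy":0,"wz":-21},{"gripper":1,"dx":0.14,"dy":-0.08,"dz":-0.04,"wx":0,"wy":0,"wz":-28},{"gripper":1,"dx":0.175,"dy":-0.1,"dz":-0.05,"wx":0,"wy":0,"wz":-35}]' 10
```

```text
clock: 0.52
eef_pos: [347.6, 421.3, 154.9]
eef_rot: [-3.141, 0.0, 2.208]
wrist_force: [0.8, 0.3, -0.4]
finger_gap: 94.0
finger_force: 0.0
```

```bash
python3 -m inch '[{"gripper":1,"dx":0.035,"dy":-0.02,"dz":-0.005,"wx":0,"wy":0,"wz":-7},{"gripper":1,"dx":0.07,"dy":-0.04,"dz":-0.01,"wx":0,"wy":0,"wz":-14},{"gripper":1,"dx":0.105,"dy":-0.06,"dz":-0.015,"wx":0,"wy":0,"wz":-21},{"gripper":1,"dx":0.14,"dy":-0.08,"dz":-0.02,"wx":0,"wy":0,"wz":-28},{"gripper":1,"dx":0.175,"dy":-0.1,"dz":-0.025,"wx":0,"wy":0,"wz":-35}]' 10 && python3 -m inch '[{"gripper":1,"dx":0.03,"dy":-0.017,"dz":-0.01,"wx":0,"wy":0,"wz":-1},{"gripper":1,"dx":0.06,"dy":-0.034,"dz":-0.02,"wx":0,"wy":0,"wz":-2.3},{"gripper":1,"dx":0.09,"dy":-0.051,"dz":-0.04,"wx":0,"wy":0,"wz":-2.3},{"gripper":1,"dx":0.116,"dy":-0.065,"dz":-0.06,"wx":0,"wy":0,"wz":-2.3},{"gripper":1,"dx":0.116,"dy":-0.065,"dz":-0.08,"wx":0,"wy":0,"wz":-2.3}]'
```

```text
clock: 0.93
eef_pos: [522.7, 321.2, 129.9]
eef_rot: [-3.141, 0.0, 1.597]
wrist_force: [1.0, 1.3, 0.7]
finger_gap: 94.0
finger_force: 0.0
clock: 1.35
eef_pos: [640.7, 254.1, 48.7]
eef_rot: [3.141, 0.0, 1.559]
wrist_force: [-0.0, -0.1, -0.6]
finger_gap: 93.7
finger_force: 0.0
```

```bash
python3 -m inch '[{"gripper":1,"dx":0,"dy":0,"dz":0,"wx":0,"wy":0,"wz":0},{"gripper":1,"dx":0,"dy":0,"dz":0,"wx":0,"wy":0,"wz":0},{"gripper":1,"dx":0,"dy":0,"dz":0,"wx":0,"wy":0,"wz":0},{"gripper":1,"dx":0,"dy":0,"dz":-0.02,"wx":0,"wy":0,"wz":0},{"gripper":1,"dx":0,"dy":0,"dz":-0.02,"wx":0,"wy":0,"wz":0}]' && python3 - <<'E'
from m import *
S,si=grab("scene"); cv2.imwrite("pics/scene1.png",S)
cv2.imwrite("pics/s1c.png",cv2.resize(S[180:300,340:480],None,fx=4,fy=4,interpolation=cv2.INTER_CUBIC))
p=manip.read_state()["eef_pos"]; print(p, proj(si,[[p[0]+47,p[1],p[2]],[p[0]-47,p[1],p[2]],[637,258,14]]).round(1))
E
```

```text
clock: 1.77
eef_pos: [636.2, 258.2, 29.6]
eef_rot: [-3.14, 0.0, 1.564]
wrist_force: [0.0, 0.1, -1.5]
finger_gap: 94.2
finger_force: 0.0
[636.49317043 258.18227189  30.62463239] [[401.  276. ]
 [410.9 245. ]
 [405.2 264.5]]
```

View pics/s1c.png

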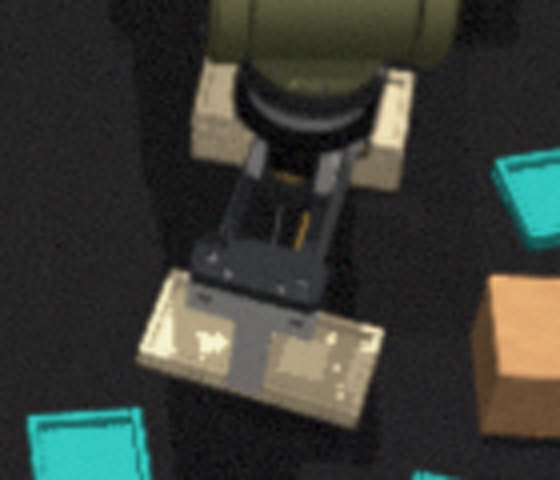

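The open fingers straddle the loose tray's middle, with the front finger at scene (402,270). The tray is shaded by the gripper and centred. I descend and close.

```bash
python3 -m inch '[{"gripper":1,"dx":0,"dy":0,"dz":-0.01,"wx":0,"wy":0,"wz":0},{"gripper":1,"dx":0,"dy":0,"dz":-0.02,"wx":0,"wy":0,"wz":0},{"gripper":1,"dx":0,"dy":0,"dz":-0.026,"wx":0,"wy":0,"wz":0},{"gripper":1,"dx":0,"dy":0,"dz":-0.026,"wx":0,"wy":0,"wz":0},{"gripper":0.6,"dx":0,"dy":0,"dz":-0.026,"wx":0,"wy":0,"wz":0}]' 8 && python3 -m inch '[{"gripper":0.6,"dx":0,"dy":0,"dz":0,"wx":0,"wy":0,"wz":0},{"gripper":0.6,"dx":0,"dy":0,"dz":0,"wx":0,"wy":0,"wz":0},{"gripper":0.6,"dx":0,"dy":0,"dz":0,"wx":0,"wy":0,"wz":0},{"gripper":0.6,"dx":0,"dy":0,"dz":0,"wx":0,"wy":0,"wz":0},{"gripper":0.6,"dx":0,"dy":0,"dz":0,"wx":0,"wy":0,"wz":0}]'
```

```text
clock: 2.23
eef_pos: [637.2, 257.6, 4.1]
eef_rot: [-3.141, 0.0, 1.563]
wrist_force: [-0.2, 0.2, 1.0]
finger_gap: 90.1
finger_force: 0.0
clock: 2.65
eef_pos: [637.5, 257.7, 4.8]
eef_rot: [3.141, -0.0, 1.563]
wrist_force: [0.1, -1.2, 1.6]
finger_gap: 63.6
finger_force: 8.0
```

```bash
python3 -m inch '[{"gripper":0.6,"dx":0,"dy":0,"dz":0.01,"wx":0,"wy":0,"wz":0},{"gripper":0.6,"dx":0,"dy":0,"dz":0.03,"wx":0,"wy":0,"wz":0},{"gripper":0.6,"dx":0,"dy":0,"dz":0.055,"wx":0,"wy":0,"wz":0},{"gripper":0.6,"dx":-0.01,"dy":0,"dz":0.07,"wx":0,"wy":0,"wz":0},{"gripper":0.6,"dx":-0.03,"dy":0,"dz":0.075,"wx":0,"wy":0,"wz":0}]' && python3 -m inch '[{"gripper":0.6,"dx":-0.03,"dy":-0.004,"dz":0,"wx":0,"wy":0,"wz":1.5},{"gripper":0.6,"dx":-0.06,"dy":-0.008,"dz":0,"wx":0,"wy":0,"wz":3},{"gripper":0.6,"dx":-0.09,"dy":-0.012,"dz":0,"wx":0,"wy":0,"wz":4.5},{"gripper":0.6,"dx":-0.12,"dy":-0.016,"dz":0,"wx":0,"wy":0,"wz":5.7},{"gripper":0.6,"dx":-0.14,"dy":-0.018,"dz":0,"wx":0,"wy":0,"wz":5.7}]' && python3 -m inch '[{"gripper":0.6,"dx":-0.002,"dy":-0.0005,"dz":0,"wx":0,"wy":0,"wz":0},{"gripper":0.6,"dx":-0.003,"dy":-0.0005,"dz":-0.005,"wx":0,"wy":0,"wz":0},{"gripper":0.6,"dx":-0.003,"dy":-0.0005,"dz":-0.01,"wx":0,"wy":0,"wz":0},{"gripper":0.6,"dx":-0.003,"dy":-0.0005,"dz":-0.01,"wx":0,"wy":0,"wz":0},{"gripper":0.6,"dx":-0.003,"dy":-0.0005,"dz":-0.01,"wx":0,"wy":0,"wz":0}]' && python3 - <<'E'
from m import *
S,si=grab("scene"); cv2.imwrite("pics/scene2.png",S)
cv2.imwrite("pics/s2c.png",cv2.resize(S[150:250,360:470],None,fx=6,fy=6,interpolation=cv2.INTER_CUBIC))
p=manip.read_state()["eef_pos"]; print(p)
E
```

```text
clock: 3.07
eef_pos: [609.1, 257.7, 83.1]
eef_rot: [3.137, -0.002, 1.562]
wrist_force: [0.6, 0.5, -0.3]
finger_gap: 64.0
finger_force: 8.0
clock: 3.48
eef_pos: [465.1, 239.2, 80.1]
eef_rot: [-3.142, -0.0, 1.664]
wrist_force: [1.0, 0.5, -0.8]
finger_gap: 64.1
finger_force: 8.0
clock: 3.9
eef_pos: [464.9, 239.0, 68.9]
eef_rot: [-3.141, 0.0, 1.662]
wrist_force: [0.1, -0.2, -0.9]
finger_gap: 64.0
finger_force: 8.0
[464.82402168 239.04717297  69.07874464]
```

View pics/s2c.png

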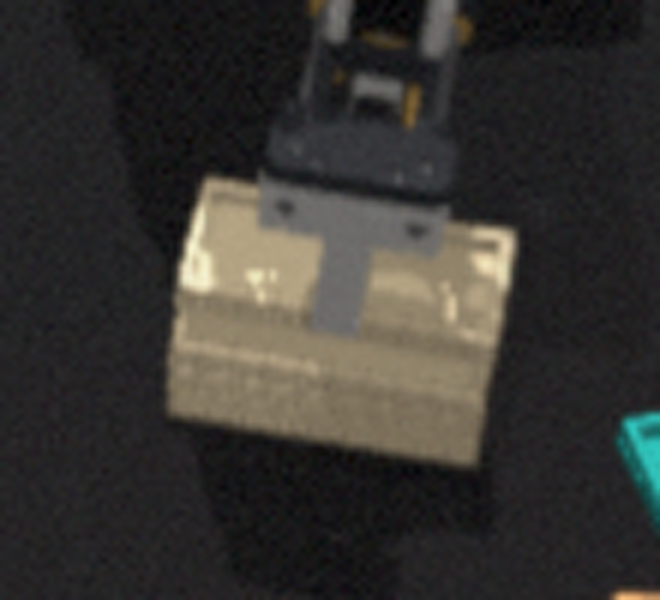

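The tray is held level just above the pile. Its rear rim corners are at crop (208,178) and (515,232), and the pile's front bottom corners at (168,418) and (478,465). I check these against the estimates.

```bash
python3 - <<'E'
from m import *
si=manip.camera_info("scene"); a=np.radians(5.2)
def cor(cx,cy,z,a):
    return [[cx+sx*32*np.cos(a)-sy*65*np.sin(a),cy+sx*32*np.sin(a)+sy*65*np.cos(a),z] for sx,sy in((-1,-1),(-1,1),(1,-1),(1,1))]
cc=lambda X:((proj(si,X)-[360,150]+.5)*6-.5).round(0).tolist()
print("held top",cc(cor(465,239.3,78.5,a)));print("held bot",cc(cor(465,239.3,64.5,a)));print("pile bottom",cc(cor(464,239.3,0,a)));print("pile top",cc(cor(464,239.3,42,a)))
# front bottom edge line of pile, initial & now, with subpixel threshold; corner rays
for f in("scene0","scene2"):
    im=cv2.imread(f"pics/{f}.png"); g=cv2.GaussianBlur(cv2.cvtColor(im,cv2.COLOR_BGR2GRAY),(0,0),0.7).astype(float)
    pts=[]
    for u in range(392,437):
        col=g[205:245,u]; j=np.argmin(np.diff(col)); lo,hi=col[min(j+4,39)],col[max(j-2,0)]; th=(lo+hi)/2
        k=max(j-3,0)
        while k<38 and not(col[k]>=th>col[k+1]): k+=1
        pts.append([u,205+k+(col[k]-th)/(col[k]-col[k+1]+1e-9)])
    X=onz(si,pts,0); v=cv2.fitLine(X[:,:2].astype(np.float32),cv2.DIST_HUBER,0,.01,.01).ravel()
    print(f,"yaw",np.degrees(np.arctan2(v[0],-v[1])).round(2),"x of front face centre at y=242:",(v[2]+v[0]/v[1]*(242.2-v[3])).round(1))
E
```

```text
held top [[203.0, 181.0], [513.0, 235.0], [177.0, 289.0], [497.0, 346.0]]
held bot [[201.0, 205.0], [508.0, 259.0], [175.0, 313.0], [492.0, 370.0]]
pile bottom [[189.0, 307.0], [485.0, 361.0], [163.0, 414.0], [469.0, 471.0]]
pile top [[197.0, 241.0], [500.0, 294.0], [171.0, 348.0], [484.0, 405.0]]
scene0 yaw 5.15 x of front face centre at y=242: 456.7
scene2 yaw 5.86 x of front face centre at y=242: 494.5
```

```bash
cat > e.py <<'E'
from m import *
def edge(f,cam,rng,z,axis='col',start=0,step=1,th=75):
    """scan inward from dark, sub-pixel first crossing; returns yaw of line wrt y axis and the line in world"""
    i=manip.camera_info(cam); im=cv2.imread(f"pics/{f}.png") if isinstance(f,str) else f
    g=cv2.GaussianBlur(cv2.cvtColor(im,cv2.COLOR_BGR2GRAY),(0,0),0.6).astype(float)
    if axis=='row': g=g.T
    P=[]
    for u in rng:
        v=start
        while 0<v<g.shape[0]-2 and not g[v+step,u]>th: v+=step
        a,b=g[v,u],g[v+step,u]; s=v+step*(th-a)/(b-a+1e-9); P.append([u,s] if axis=='col' else [s,u])
    X=onz(i,P,z); l=cv2.fitLine(X[:,:2].astype(np.float32),cv2.DIST_HUBER,0,.01,.01).ravel()
    r=(X[:,:2]-l[2:])@np.array([-l[1],l[0]])
    return l,round(float(np.degrees(np.arctan2(l[1],l[0]))%180),2),round(float(r.std()),2)
E
python3 - <<'E'
from e import *
def show(n,r,at=None):
    l,a,s=r; print(n,"angle",a,"res",s,"mid",l[2:].round(1))
show("s0 pile front bottom z0",edge("scene0","scene",range(394,438),0,start=238,step=-1))
show("s2 pile front bottom z0",edge("scene2","scene",range(394,437),0,start=240,step=-1))
show("s0 pile rear rim z42",edge("scene0","scene",range(395,440),42,start=178))
show("t0 pile far rim z42",edge("top0","top",range(238,276),42,start=215))
show("t0 pile near bottom z0",edge("top0","top",range(240,276),0,start=270,step=-1))
show("t0 pile left rim",edge("top0","top",range(234,252),42,axis='row',start=226))
show("t0 pile right rim",edge("top0","top",range(234,250),0,axis='row',start=292,step=-1))
show("t0 loose far",edge("top0","top",range(236,271),14,start=168))
show("t0 loose near",edge("top0","top",range(236,271),0,start=206,step=-1))
show("s2 held rear rim L",edge("scene2","scene",list(range(397,402))+list(range(437,444)),78.5,start=170))
E
```

```text
s0 pile front bottom z0 angle 96.2 res 0.23 mid [492.5 257.1]
s2 pile front bottom z0 angle 96.44 res 0.22 mid [494.  241.1]
s0 pile rear rim z42 angle 95.14 res 0.17 mid [427.  233.7]
t0 pile far rim z42 angle 95.07 res 0.34 mid [500.7 228.5]
t0 pile near bottom z0 angle 96.12 res 0.63 mid [431.1 250.3]
t0 pile left rim angle 5.76 res 0.3 mid [459.6 306.9]
t0 pile right rim angle 6.49 res 0.42 mid [470.7 175.3]
t0 loose far angle 89.06 res 0.16 mid [673.7 270.6]
t0 loose near angle 89.16 res 0.31 mid [606.3 255.8]
s2 held rear rim L angle 95.25 res 0.65 mid [428.5 237.2]
```

```bash
python3 - <<'E'
from e import *
def show(n,r):
    l,a,s=r; print(n,"angle",a,"res",s,"mid",l[2:].round(1))
show("t0 loose left",edge("top0","top",range(179,194),14,axis='row',start=225))
show("t0 loose right",edge("top0","top",range(180,194),0,axis='row',start=287,step=-1))
show("t0 pile left",edge("top0","top",range(236,252),42,axis='row',start=226))
show("t0 pile right",edge("top0","top",range(236,250),0,axis='row',start=292,step=-1))
# scene: leftmost image = low y side?  rows of rim corners
show("s0 loose y-low",edge("scene0","scene",range(255,266),14,axis='row',start=366))
show("s0 pile y-low rim z42",edge("scene0","scene",range(193,205),42,axis='row',start=382))
show("s2 held y-low rim z78.5",edge("scene2","scene",range(183,194),78.5,axis='row',start=380))
show("s2 pile y-low bottom part z28",edge("scene2","scene",range(209,213),28,axis='row',start=380))
show("s0 pile y-low bottom part z28",edge("scene0","scene",range(209,213),28,axis='row',start=380))
T,_=grab("top"); cv2.imwrite("pics/top2.png",T)
show("t2 held right z64.5",edge("top2","top",range(236,250),64.5,axis='row',start=295,step=-1))
E
```

```text
t0 loose left angle 179.35 res 0.26 mid [638. 326.]
t0 loose right angle 179.72 res 0.25 mid [641.4 191.5]
t0 pile left angle 6.07 res 0.23 mid [456.7 306.7]
t0 pile right angle 7.28 res 0.32 mid [465.8 174.8]
s0 loose y-low angle 178.79 res 0.12 mid [647.6 190. ]
s0 pile y-low rim z42 angle 5.16 res 0.06 mid [469.9 171.5]
s2 held y-low rim z78.5 angle 3.94 res 0.26 mid [471.2 172.1]
s2 pile y-low bottom part z28 angle 16.75 res 0.09 mid [499.3 176.2]
s0 pile y-low bottom part z28 angle 17.04 res 0.16 mid [499.3 176.2]
t2 held right z64.5 angle 7.33 res 0.38 mid [454.7 169. ]
```

```bash
python3 -m inch '[{"gripper":0.6,"dx":-0.0017,"dy":0,"dz":-0.004,"wx":0,"wy":0,"wz":0.3},{"gripper":0.6,"dx":-0.0017,"dy":0,"dz":-0.01,"wx":0,"wy":0,"wz":0.3},{"gripper":0.6,"dx":-0.0017,"dy":0,"dz":-0.015,"wx":0,"wy":0,"wz":0.3},{"gripper":0.6,"dx":-0.0017,"dy":0,"dz":-0.018,"wx":0,"wy":0,"wz":0.3},{"gripper":0.6,"dx":-0.0017,"dy":0,"dz":-0.02,"wx":0,"wy":0,"wz":0.3}]' && python3 -m inch '[{"gripper":0.6,"dx":0,"dy":0,"dz":-0.001,"wx":0,"wy":0,"wz":0},{"gripper":0.6,"dx":0,"dy":0,"dz":-0.002,"wx":0,"wy":0,"wz":0},{"gripper":0.6,"dx":0,"dy":0,"dz":-0.003,"wx":0,"wy":0,"wz":0},{"gripper":0.6,"dx":0,"dy":0,"dz":-0.003,"wx":0,"wy":0,"wz":0},{"gripper":0.6,"dx":0,"dy":0,"dz":-0.003,"wx":0,"wy":0,"wz":0}]'
```

```text
clock: 4.42
eef_pos: [462.4, 239.0, 48.7]
eef_rot: [-3.141, 0.0, 1.668]
wrist_force: [0.1, -0.1, -0.4]
finger_gap: 64.0
finger_force: 8.0
clock: 4.83
eef_pos: [462.7, 239.2, 46.6]
eef_rot: [3.141, -0.0, 1.668]
wrist_force: [-0.6, -0.5, 0.7]
finger_gap: 64.0
finger_force: 8.0
```

```bash
python3 -m inch '[{"gripper":0.6,"dx":0,"dy":0,"dz":-0.0005,"wx":0,"wy":0,"wz":0},{"gripper":0.6,"dx":0,"dy":0,"dz":-0.0005,"wx":0,"wy":0,"wz":0},{"gripper":0.6,"dx":0,"dy":0,"dz":-0.0005,"wx":0,"wy":0,"wz":0},{"gripper":0.7,"dx":0,"dy":0,"dz":-0.0005,"wx":0,"wy":0,"wz":0},{"gripper":0.8,"dx":0,"dy":0,"dz":-0.0005,"wx":0,"wy":0,"wz":0}]' && python3 -m inch '[{"gripper":1,"dx":0,"dy":0,"dz":0,"wx":0,"wy":0,"wz":0},{"gripper":1,"dx":0,"dy":0,"dz":0,"wx":0,"wy":0,"wz":0},{"gripper":1,"dx":0,"dy":0,"dz":0,"wx":0,"wy":0,"wz":0},{"gripper":1,"dx":0,"dy":0,"dz":0.01,"wx":0,"wy":0,"wz":0},{"gripper":1,"dx":0,"dy":0,"dz":0.03,"wx":0,"wy":0,"wz":0}]'
```

```text
clock: 5.25
eef_pos: [462.7, 239.1, 46.0]
eef_rot: [3.141, -0.0, 1.668]
wrist_force: [-0.1, -0.4, -0.4]
finger_gap: 69.1
finger_force: 0.0
clock: 5.67
eef_pos: [461.6, 238.6, 75.0]
eef_rot: [-3.138, 0.001, 1.668]
wrist_force: [-0.7, 0.9, 0.6]
finger_gap: 94.0
finger_force: 0.0
```

```bash
python3 -m inch '[{"gripper":1,"dx":0,"dy":-0.02,"dz":0.03,"wx":0,"wy":0,"wz":-7},{"gripper":1,"dx":0,"dy":-0.05,"dz":0.05,"wx":0,"wy":0,"wz":-14},{"gripper":1,"dx":0,"dy":-0.09,"dz":0.06,"wx":0,"wy":0,"wz":-21},{"gripper":1,"dx":0,"dy":-0.13,"dz":0.06,"wx":0,"wy":0,"wz":-28},{"gripper":1,"dx":0,"dy":-0.17,"dz":0.06,"wx":0,"wy":0,"wz":-35}]' && python3 -m inch '[{"gripper":1,"dx":0,"dy":-0.04,"dz":0,"wx":0,"wy":0,"wz":-7},{"gripper":1,"dx":0,"dy":-0.08,"dz":0,"wx":0,"wy":0,"wz":-14},{"gripper":1,"dx":0,"dy":-0.12,"dz":0,"wx":0,"wy":0,"wz":-21},{"gripper":1,"dx":0,"dy":-0.16,"dz":0,"wx":0,"wy":0,"wz":-28},{"gripper":1,"dx":0,"dy":-0.18,"dz":0,"wx":0,"wy":0,"wz":-35}]'
python3 - <<'E'
from e import *
T,ti=cv2.imread("pics/top0.png"),manip.camera_info("top")
g=cv2.cvtColor(T,cv2.COLOR_BGR2GRAY)
for r in range(198,292,4): print(r,g[r,414:466].tolist()) if r in(202,206,210,222,226,254,262,270,278,282,286) else None
S,si=grab("scene"); cv2.imwrite("pics/scene3.png",S); T,_=grab("top"); cv2.imwrite("pics/top3.png",T)
cv2.imwrite("pics/p3.png",np.hstack([cv2.resize(S[180:240,375:455],None,fx=5,fy=5,interpolation=cv2.INTER_CUBIC),cv2.resize(T[215:275,215:295],None,fx=5,fy=5,interpolation=cv2.INTER_CUBIC)]))
def show(n,r):
    l,a,s=r; print(n,"angle",a,"res",s,"mid",l[2:].round(1))
show("s3 rear rim z56",edge("scene3","scene",range(396,440),56,start=170))
show("s3 front bottom z0",edge("scene3","scene",range(394,437),0,start=238,step=-1))
show("s3 y-low z56",edge("scene3","scene",range(189,200),56,axis='row',start=380))
E
```

```text
clock: 6.08
eef_pos: [462.7, 67.6, 137.6]
eef_rot: [3.14, -0.001, 1.052]
wrist_force: [2.3, 0.0, 0.2]
finger_gap: 93.8
finger_force: 0.0
clock: 6.5
eef_pos: [462.3, -114.4, 136.8]
eef_rot: [3.141, -0.0, 0.438]
wrist_force: [-0.1, 0.6, 0.3]
finger_gap: 93.7
finger_force: 0.0
202 [38, 39, 39, 38, 235, 245, 245, 195, 126, 78, 171, 239, 245, 245, 245, 245, 245, 245, 245, 245, 245, 245, 245, 245, 245, 245, 245, 245, 245, 245, 245, 245, 245, 245, 245, 245, 245, 245, 245, 245, 162, 100, 68, 73, 240, 243, 38, 39, 39, 39, 39, 39]
206 [39, 39, 39, 34, 235, 245, 243, 242, 165, 84, 69, 229, 244, 245, 245, 245, 245, 245, 245, 245, 245, 245, 245, 245, 245, 245, 245, 245, 245, 245, 245, 245, 245, 245, 245, 245, 245, 245, 245, 245, 237, 118, 67, 85, 230, 243, 39, 39, 39, 39, 38, 38]
210 [39, 39, 39, 38, 235, 245, 245, 242, 243, 184, 94, 143, 110, 230, 244, 245, 245, 245, 245, 245, 245, 245, 245, 245, 245, 245, 245, 245, 245, 245, 245, 245, 245, 245, 245, 245, 245, 245, 245, 159, 114, 71, 171, 231, 245, 243, 50, 39, 39, 39, 39, 39]
222 [39, 38, 39, 39, 209, 242, 245, 245, 245, 245, 242, 243, 131, 72,
[... 1358 characters left out ...]
 245, 245, 244, 244, 245, 244, 244, 244, 244, 244, 244, 245, 244, 244, 244, 244, 235, 88, 38, 39, 38]
282 [38, 38, 38, 38, 38, 38, 39, 39, 39, 38, 38, 39, 38, 38, 38, 38, 38, 37, 38, 40, 38, 20, 34, 155, 149, 30, 62, 214, 71, 38, 38, 38, 32, 35, 52, 53, 54, 56, 63, 79, 79, 79, 79, 111, 112, 115, 117, 111, 72, 38, 38, 39]
286 [38, 39, 39, 38, 38, 38, 38, 38, 38, 38, 38, 38, 38, 38, 38, 37, 39, 38, 38, 38, 38, 35, 37, 36, 50, 206, 88, 38, 38, 38, 38, 38, 38, 38, 38, 38, 38, 38, 38, 39, 38, 38, 39, 38, 38, 39, 39, 38, 38, 38, 38, 38]
s3 rear rim z56 angle 94.91 res 0.13 mid [426.2 219.3]
s3 front bottom z0 angle 96.09 res 0.23 mid [493.4 249. ]
s3 y-low z56 angle 4.91 res 0.15 mid [468.4 171.7]
```

View pics/p3.png

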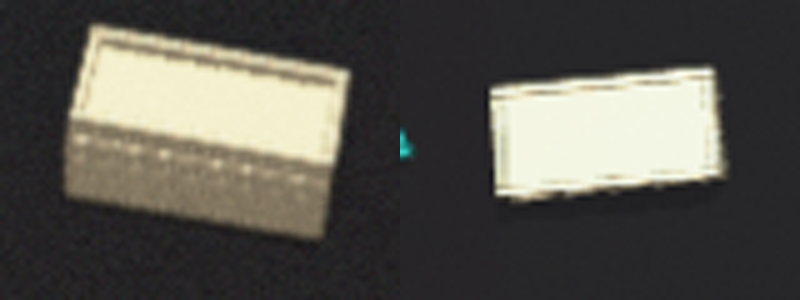

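The new tray sits flat on the pile (scene crop, left), with a bright seam line in front. I check its offset with the top view before going on, and fit the tongs.

```bash
python3 - <<'E'
from e import *
def show(n,r,y0=None):
    l,a,s=r; print(n,"angle",a,"res",s,"mid",l[2:].round(1), "x@y0" if y0 else "", (l[2]+l[0]/l[1]*(y0-l[3])).round(2) if y0 else "")
for th in(75,110,140):
  show(f"t0 far z42 {th}",edge("top0","top",range(238,276),42,start=215,th=th),240)
  show(f"t3 far z56 {th}",edge("top3","top",range(238,276),56,start=215,th=th),240)
  show(f"s0 rear z42 {th}",edge("scene0","scene",range(396,440),42,start=178,th=th),240)
  show(f"s3 rear z56 {th}",edge("scene3","scene",range(396,440),56,start=170,th=th),240)
show("t0 L",edge("top0","top",range(236,252),42,axis='row',start=226))
show("t3 L",edge("top3","top",range(236,252),56,axis='row',start=226))
# tongs: dark centroids per row -> left/right arm lines at mid height 18
T,ti=cv2.imread("pics/top0.png"),manip.camera_info("top"); g=245-cv2.cvtColor(T,cv2.COLOR_BGR2GRAY).astype(float); g[g<60]=0
L,Rr=[],[]
for r in list(range(214,228))+list(range(254,266)):
    c=439; Lw=g[r,420:c]; Rw=g[r,c:459]
    L.append([(Lw*np.arange(420,c)).sum()/Lw.sum(),r]); Rr.append([(Rw*np.arange(c,459)).sum()/Rw.sum(),r])
f=lambda P:cv2.fitLine(onz(ti,P,18)[:,:2].astype(np.float32),cv2.DIST_HUBER,0,.01,.01).ravel()
l,r=f(L),f(Rr)
l[:2]*=np.sign(l[0]);r[:2]*=np.sign(r[0])
A=np.array([[l[0],-r[0]],[l[1],-r[1]]]); t=np.linalg.solve(A,r[2:]-l[2:]); P=l[2:]+t[0]*l[:2]
b=(l[:2]+r[:2]);b/=np.linalg.norm(b)
print("pivot",P.round(1),"axis deg",np.degrees(np.arctan2(b[1],b[0])).round(2),"half angle",np.degrees(np.arccos(l[:2]@r[:2])/2).round(2),"mid",(P+115*b).round(1))
print("heads/ring", onz(ti,[[423.4,202],[456.6,204],[439,286]],18).round(1).tolist(),"covers",onz(ti,[[430.3,240.5],[449.6,240.5]],24).round(1).tolist())
E
```

```text
t0 far z42 75 angle 95.07 res 0.34 mid [500.7 228.5] x@y0 499.69
t3 far z56 75 angle 95.01 res 0.36 mid [498.9 226.6] x@y0 497.7
s0 rear z42 75 angle 95.18 res 0.18 mid [427.5 228.3] x@y0 426.49
s3 rear z56 75 angle 94.91 res 0.13 mid [426.2 219.3] x@y0 424.4
t0 far z42 110 angle 95.03 res 0.25 mid [496.7 255.8] x@y0 498.11
t3 far z56 110 angle 94.96 res 0.27 mid [495.  253.6] x@y0 496.13
s0 rear z42 110 angle 95.14 res 0.28 mid [429.3 231.1] x@y0 428.45
s3 rear z56 110 angle 94.94 res 0.24 mid [427.  233.3] x@y0 426.38
t0 far z42 140 angle 95.0 res 0.33 mid [498.9 218.9] x@y0 497.05
t3 far z56 140 angle 95.04 res 0.35 mid [496.3 226.5] x@y0 495.09
s0 rear z42 140 angle 95.13 res 0.29 mid [430.3 235.8] x@y0 429.9
s3 rear z56 140 angle 94.96 res 0.26 mid [428.4 233.7] x@y0 427.85
t0 L angle 6.07 res 0.23 mid [456.7 306.7]  
t3 L angle 6.13 res 0.18 mid [450.9 306.4]  
pivot [ 345.1 -299.2] axis deg -3.57 half angle 12.03 mid [ 459.8 -306.4]
heads/ring [[582.9, -266.5, 18.0], [576.1, -368.4, 18.0], [329.4, -300.7, 18.0]] covers [[464.0, -280.2, 24.0], [463.6, -338.4, 24.0]]
```

Both cameras agree that the new tray sits 2 mm too far towards −x and is otherwise square. I go back and mend it: grip at the same place, lift a little, shift +2 mm, set down.

```bash
python3 -m inch '[{"gripper":1,"dx":0,"dy":0.03,"dz":0,"wx":0,"wy":0,"wz":7},{"gripper":1,"dx":0,"dy":0.07,"dz":0,"wx":0,"wy":0,"wz":14},{"gripper":1,"dx":0,"dy":0.11,"dz":0,"wx":0,"wy":0,"wz":21},{"gripper":1,"dx":0,"dy":0.15,"dz":0,"wx":0,"wy":0,"wz":28},{"gripper":1,"dx":0,"dy":0.19,"dz":0,"wx":0,"wy":0,"wz":35}]' && python3 -m inch '[{"gripper":1,"dx":0,"dy":0.04,"dz":0,"wx":0,"wy":0,"wz":7},{"gripper":1,"dx":0,"dy":0.08,"dz":0,"wx":0,"wy":0,"wz":14},{"gripper":1,"dx":0,"dy":0.12,"dz":0,"wx":0,"wy":0,"wz":21},{"gripper":1,"dx":0,"dy":0.15,"dz":-0.015,"wx":0,"wy":0,"wz":28},{"gripper":1,"dx":0,"dy":0.16,"dz":-0.035,"wx":0,"wy":0,"wz":35}]' && python3 -m inch '[{"gripper":1,"dx":0,"dy":0,"dz":-0.01,"wx":0,"wy":0,"wz":0},{"gripper":1,"dx":0,"dy":0,"dz":-0.03,"wx":0,"wy":0,"wz":0},{"gripper":1,"dx":0,"dy":0,"dz":-0.045,"wx":0,"wy":0,"wz":0},{"gripper":1,"dx":0,"dy":0,"dz":-0.0545,"wx":0,"wy":0,"wz":0},{"gripper":1,"dx":0,"dy":0,"dz":-0.0545,"wx":0,"wy":0,"wz":0}]'
```

```text
clock: 7.02
eef_pos: [462.0, 81.7, 136.7]
eef_rot: [3.141, -0.001, 1.065]
wrist_force: [1.0, 0.3, -0.0]
finger_gap: 93.8
finger_force: 0.0
clock: 7.43
eef_pos: [462.4, 243.9, 102.4]
eef_rot: [3.138, -0.002, 1.68]
wrist_force: [0.4, 0.3, -0.4]
finger_gap: 94.0
finger_force: 0.0
clock: 7.85
eef_pos: [461.7, 238.3, 45.1]
eef_rot: [-3.139, 0.001, 1.665]
wrist_force: [-0.2, -0.2, 0.3]
finger_gap: 93.8
finger_force: 0.0
```

```bash
python3 -m inch '[{"gripper":1,"dx":0,"dy":0,"dz":0,"wx":0,"wy":0,"wz":0},{"gripper":0.6,"dx":0,"dy":0,"dz":0,"wx":0,"wy":0,"wz":0},{"gripper":0.6,"dx":0,"dy":0,"dz":0,"wx":0,"wy":0,"wz":0},{"gripper":0.6,"dx":0,"dy":0,"dz":0,"wx":0,"wy":0,"wz":0},{"gripper":0.6,"dx":0,"dy":0,"dz":0,"wx":0,"wy":0,"wz":0}]' 8 && python3 -m inch '[{"gripper":0.6,"dx":0,"dy":0,"dz":0,"wx":0,"wy":0,"wz":0},{"gripper":0.6,"dx":0,"dy":0,"dz":0.001,"wx":0,"wy":0,"wz":0},{"gripper":0.6,"dx":0,"dy":0,"dz":0.004,"wx":0,"wy":0,"wz":0},{"gripper":0.6,"dx":0.001,"dy":0,"dz":0.004,"wx":0,"wy":0,"wz":0},{"gripper":0.6,"dx":0.002,"dy":-0.0003,"dz":0.004,"wx":0,"wy":0,"wz":0}]' && python3 -m inch '[{"gripper":0.6,"dx":0,"dy":0,"dz":0,"wx":0,"wy":0,"wz":0},{"gripper":0.6,"dx":0,"dy":0,"dz":0,"wx":0,"wy":0,"wz":0},{"gripper":0.6,"dx":0,"dy":0,"dz":-0.002,"wx":0,"wy":0,"wz":0},{"gripper":0.6,"dx":0,"dy":0,"dz":-0.003,"wx":0,"wy":0,"wz":0},{"gripper":0.6,"dx":0,"dy":0,"dz":-0.004,"wx":0,"wy":0,"wz":0}]' && python3 -m inch '[{"gripper":0.6,"dx":0,"dy":0,"dz":-0.0004,"wx":0,"wy":0,"wz":0},{"gripper":0.6,"dx":0,"dy":0,"dz":-0.0004,"wx":0,"wy":0,"wz":0},{"gripper":0.6,"dx":0,"dy":0,"dz":-0.0004,"wx":0,"wy":0,"wz":0},{"gripper":0.7,"dx":0,"dy":0,"dz":-0.0004,"wx":0,"wy":0,"wz":0},{"gripper":0.8,"dx":0,"dy":0,"dz":-0.0004,"wx":0,"wy":0,"wz":0}]'
```

```text
clock: 8.27
eef_pos: [462.9, 239.2, 47.0]
eef_rot: [3.141, -0.0, 1.667]
wrist_force: [-0.1, 0.1, -0.5]
finger_gap: 70.8
finger_force: 0.0
clock: 8.68
eef_pos: [464.8, 238.9, 50.7]
eef_rot: [3.141, -0.0, 1.668]
wrist_force: [0.4, 0.8, -0.7]
finger_gap: 63.8
finger_force: 8.0
clock: 9.1
eef_pos: [464.5, 238.8, 46.5]
eef_rot: [-3.141, 0.0, 1.668]
wrist_force: [-4.6, -1.1, 11.4]
finger_gap: 63.7
finger_force: 8.0
clock: 9.52
eef_pos: [464.6, 238.8, 46.0]
eef_rot: [3.142, -0.0, 1.668]
wrist_force: [0.1, 0.2, 0.6]
finger_gap: 69.6
finger_force: 0.0
```

```bash
python3 -m inch '[{"gripper":1,"dx":0,"dy":0,"dz":0,"wx":0,"wy":0,"wz":0},{"gripper":1,"dx":0,"dy":0,"dz":0,"wx":0,"wy":0,"wz":0},{"gripper":1,"dx":0,"dy":0,"dz":0.02,"wx":0,"wy":0,"wz":0},{"gripper":1,"dx":0,"dy":-0.01,"dz":0.06,"wx":0,"wy":0,"wz":-7},{"gripper":1,"dx":0,"dy":-0.04,"dz":0.09,"wx":0,"wy":0,"wz":-14}]' && python3 -m inch '[{"gripper":1,"dx":0,"dy":-0.04,"dz":0,"wx":0,"wy":0,"wz":-7},{"gripper":1,"dx":0,"dy":-0.08,"dz":0,"wx":0,"wy":0,"wz":-14},{"gripper":1,"dx":0,"dy":-0.12,"dz":0,"wx":0,"wy":0,"wz":-21},{"gripper":1,"dx":0,"dy":-0.16,"dz":0,"wx":0,"wy":0,"wz":-28},{"gripper":1,"dx":0,"dy":-0.2,"dz":0,"wx":0,"wy":0,"wz":-35}]' && python3 -m inch '[{"gripper":1,"dx":0,"dy":-0.04,"dz":0,"wx":0,"wy":0,"wz":-7},{"gripper":1,"dx":0,"dy":-0.08,"dz":0,"wx":0,"wy":0,"wz":-14},{"gripper":1,"dx":0,"dy":-0.12,"dz":0,"wx":0,"wy":0,"wz":-21},{"gripper":1,"dx":0,"dy":-0.16,"dz":0,"wx":0,"wy":0,"wz":-28},{"gripper":1,"dx":0,"dy":-0.2,"dz":0,"wx":0,"wy":0,"wz":-35}]' && python3 -m inch '[{"gripper":1,"dx":0,"dy":-0.04,"dz":0,"wx":0,"wy":0,"wz":-7},{"gripper":1,"dx":-0.002,"dy":-0.08,"dz":0,"wx":0,"wy":0,"wz":-14},{"gripper":1,"dx":-0.0037,"dy":-0.108,"dz":-0.02,"wx":0,"wy":0,"wz":-15.35},{"gripper":1,"dx":-0.0037,"dy":-0.108,"dz":-0.05,"wx":0,"wy":0,"wz":-15.35},{"gripper":1,"dx":-0.0037,"dy":-0.108,"dz":-0.07,"wx":0,"wy":0,"wz":-15.35}]' && python3 -m inch '[{"gripper":1,"dx":0,"dy":0,"dz":-0.01,"wx":0,"wy":0,"wz":0},{"gripper":1,"dx":0,"dy":0,"dz":-0.02,"wx":0,"wy":0,"wz":0},{"gripper":1,"dx":0,"dy":0,"dz":-0.02,"wx":0,"wy":0,"wz":0},{"gripper":1,"dx":0,"dy":0,"dz":-0.02,"wx":0,"wy":0,"wz":0},{"gripper":1,"dx":0,"dy":0,"dz":-0.02,"wx":0,"wy":0,"wz":0}]' && python3 - <<'E'
from e import *
S,si=grab("scene"); cv2.imwrite("pics/scene4.png",S); T,_=grab("top"); cv2.imwrite("pics/top4.png",T)
cv2.imwrite("pics/p4.png",np.hstack([cv2.resize(S[120:210,170:270],(400,360),interpolation=cv2.INTER_CUBIC),cv2.resize(T[190:290,400:500],(360,360),interpolation=cv2.INTER_CUBIC)]))
def show(n,r,y0):
    l,a,s=r; print(n,"angle",a,"res",s,"x@y0",(l[2]+l[0]/l[1]*(y0-l[3])).round(2))
for f in("0","4"):
  z=42 if f=="0" else 56
  show("t far "+f,edge("top"+f,"top",range(238,276),z,start=215,th=110),240)
  show("s rear"+f,edge("scene"+f,"scene",range(396,440),z,start=172,th=110),240)
  show("s front bottom"+f,edge("scene"+f,"scene",range(394,437),0,start=238,step=-1),242)
  print("t L",edge("top"+f,"top",range(236,252),z,axis='row',start=226)[0].round(2))
E
```

```text
clock: 9.93
eef_pos: [464.5, 200.8, 137.2]
eef_rot: [3.141, -0.0, 1.421]
wrist_force: [1.1, 0.4, 1.1]
finger_gap: 93.8
finger_force: 0.0
clock: 10.35
eef_pos: [464.2, -2.4, 135.7]
eef_rot: [3.141, -0.0, 0.807]
wrist_force: [0.3, -0.0, -0.8]
finger_gap: 94.0
finger_force: 0.0
clock: 10.77
eef_pos: [464.2, -202.7, 135.6]
eef_rot: [3.141, -0.0, 0.195]
wrist_force: [0.0, 1.0, -0.3]
finger_gap: 93.9
finger_force: 0.0
clock: 11.18
eef_pos: [459.9, -309.9, 63.2]
eef_rot: [-3.141, 0.001, -0.069]
wrist_force: [-0.1, 0.6, -0.2]
finger_gap: 94.0
finger_force: 0.0
clock: 11.6
eef_pos: [461.6, -308.8, 46.8]
eef_rot: [3.141, -0.002, -0.066]
wrist_force: [-0.4, -0.3, 0.7]
finger_gap: 94.0
finger_force: 0.0
t far 0 angle 95.03 res 0.25 x@y0 498.11
s rear0 angle 95.14 res 0.28 x@y0 428.45
s front bottom0 angle 96.07 res 0.22 x@y0 494.18
t L [9.9000e-01 1.1000e-01 4.5666e+02 3.0667e+02]
t far 4 angle 95.07 res 0.24 x@y0 497.78
s rear4 angle 94.99 res 0.24 x@y0 428.14
s front bottom4 angle 96.09 res 0.23 x@y0 494.13
t L [9.9000e-01 1.1000e-01 4.6087e+02 3.0697e+02]
```

View pics/p4.png

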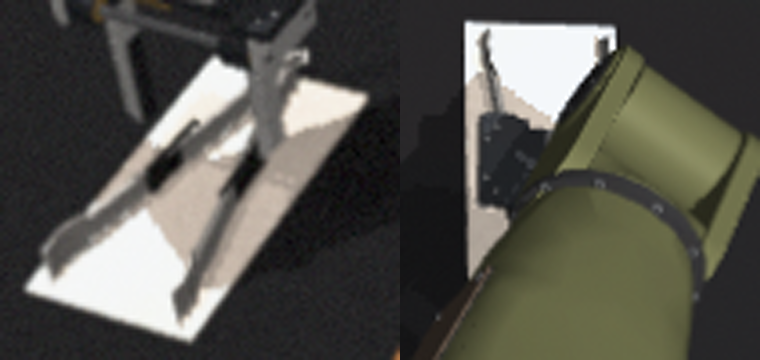

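The pile is now within 0.3 mm of square. In the crop the open gripper is above the tongs, with fingertips at crop (268,150) and (137,115) and covers at (243,168) and (172,163). I check by projection that the fingers will straddle the covers.

```bash
python3 - <<'E'
from e import *
si=manip.camera_info("scene"); c=lambda X:((proj(si,X)-[170,120]+.5)*4-.5).round(0).tolist()
a=np.radians(-3.8); y=np.array([-np.sin(a),np.cos(a),0]); x=np.array([np.cos(a),np.sin(a),0]); m=np.array([461,-309,18.])
print("cover outer L/R",c([m+31.5*y,m-31.5*y]),"ends of L",c([m+31.5*y+31*x,m+31.5*y-31*x]))
print("tips now",c([m+47*y+[0,0,29],m-47*y+[0,0,29]]),"heads ends",c([m+123*x+45*y-[0,0,0],m+123*x-45*y]),"ring",c([m-141*x]))
for nm,u in(("headsL",(183,315)),("headsR",(50,270)),("ring",(300,57))):
    print(nm, onz(si,[[170+u[0]/4,120+u[1]/4]],3 if 'h' in nm else 18).round(1))
E
```

```text
cover outer L/R [[252.0, 177.0], [176.0, 154.0]] ends of L [[230.0, 206.0], [275.0, 150.0]]
tips now [[266.0, 152.0], [151.0, 118.0]] heads ends [[175.0, 300.0], [63.0, 263.0]] ring [[313.0, 47.0]]
headsL [[ 586.1 -268.6    3. ]]
headsR [[ 578.7 -376.     3. ]]
ring [[ 335.  -301.8   18. ]]
```

```bash
python3 -m inch '[{"gripper":1,"dx":-0.001,"dy":-0.001,"dz":-0.01,"wx":0,"wy":0,"wz":0},{"gripper":1,"dx":-0.001,"dy":-0.001,"dz":-0.02,"wx":0,"wy":0,"wz":0},{"gripper":1,"dx":-0.001,"dy":-0.001,"dz":-0.03,"wx":0,"wy":0,"wz":0},{"gripper":1,"dx":-0.001,"dy":-0.001,"dz":-0.037,"wx":0,"wy":0,"wz":0},{"gripper":1,"dx":-0.001,"dy":-0.001,"dz":-0.039,"wx":0,"wy":0,"wz":0}]' && python3 -m inch '[{"gripper":1,"dx":0,"dy":0,"dz":0,"wx":0,"wy":0,"wz":0},{"gripper":0.61,"dx":0,"dy":0,"dz":0,"wx":0,"wy":0,"wz":0},{"gripper":0.61,"dx":0,"dy":0,"dz":0,"wx":0,"wy":0,"wz":0},{"gripper":0.61,"dx":0,"dy":0,"dz":0,"wx":0,"wy":0,"wz":0},{"gripper":0.61,"dx":0,"dy":0,"dz":0,"wx":0,"wy":0,"wz":0}]' 15 && python3 -m inch '[{"gripper":0.61,"dx":0,"dy":0,"dz":0,"wx":0,"wy":0,"wz":0},{"gripper":0.61,"dx":0,"dy":0,"dz":0,"wx":0,"wy":0,"wz":0},{"gripper":0.61,"dx":0,"dy":0,"dz":0,"wx":0,"wy":0,"wz":0},{"gripper":0.61,"dx":0,"dy":0,"dz":0,"wx":0,"wy":0,"wz":0},{"gripper":0.61,"dx":0,"dy":0,"dz":0,"wx":0,"wy":0,"wz":0}]'
```

```text
clock: 12.12
eef_pos: [459.2, -309.1, 4.6]
eef_rot: [-3.14, 0.002, -0.066]
wrist_force: [0.1, -0.3, 0.0]
finger_gap: 94.2
finger_force: 0.0
clock: 12.53
eef_pos: [460.1, -309.8, 6.9]
eef_rot: [3.141, -0.001, -0.066]
wrist_force: [-0.4, -0.2, 0.3]
finger_gap: 70.6
finger_force: 0.0
clock: 12.95
eef_pos: [460.2, -309.8, 6.8]
eef_rot: [3.141, -0.001, -0.066]
wrist_force: [0.7, 0.4, 3.6]
finger_gap: 57.4
finger_force: 6.2
```

```bash
python3 -m inch '[{"gripper":0.61,"dx":0,"dy":0,"dz":0.002,"wx":0,"wy":0,"wz":0},{"gripper":0.61,"dx":0,"dy":0,"dz":0.01,"wx":0,"wy":0,"wz":0},{"gripper":0.61,"dx":0,"dy":0,"dz":0.02,"wx":0,"wy":0,"wz":0},{"gripper":0.61,"dx":0,"dy":0,"dz":0.04,"wx":0,"wy":0,"wz":0},{"gripper":0.61,"dx":0,"dy":0,"dz":0.06,"wx":0,"wy":0,"wz":0}]' && python3 -m inch '[{"gripper":0.61,"dx":0,"dy":0,"dz":0.02,"wx":0,"wy":0,"wz":0},{"gripper":0.61,"dx":0,"dy":0.0,"dz":0.03,"wx":0,"wy":0,"wz":0},{"gripper":0.61,"dx":0,"dy":0.0,"dz":0.03,"wx":0,"wy":0,"wz":0},{"gripper":0.61,"dx":0,"dy":0,"dz":0.03,"wx":0,"wy":0,"wz":0},{"gripper":0.61,"dx":0,"dy":0,"dz":0.03,"wx":0,"wy":0,"wz":0}]' && python3 - <<'E'
from e import *
S,si=grab("scene"); cv2.imwrite("pics/scene5.png",S)
cv2.imwrite("pics/p5.png",cv2.resize(S[90:260,160:330],(680,600)[:1]*2 and (600,600),interpolation=cv2.INTER_CUBIC))
ti=manip.camera_info("top")
# roll
pt=[(109.5/4.4-.5+315),(101.5/4.4-.5+155)]; ps=[501/4-.5+170,447/4-.5+125]
o1,d1=ray(ti,[pt]);o2,d2=ray(si,[ps]);d1=d1[0];d2=d2[0]
A=np.c_[d1,-d2];s=np.linalg.lstsq(A,o2-o1,rcond=None)[0];X1=o1+s[0]*d1;X2=o2+s[1]*d2
print("tri",X1.round(1),X2.round(1),"top z32",onz(ti,[pt],33).round(1),"scene z36",onz(si,[ps],36).round(1))
print("board centre top/scene",)
print("scene board corners z15",onz(si,[[170+410/4,125+317/4],[170+640/4,125+378/4],[170+304/4,125+505/4]],15).round(1).tolist())
E
```

```text
clock: 13.37
eef_pos: [459.6, -309.4, 67.6]
eef_rot: [-3.141, 0.001, -0.066]
wrist_force: [0.3, 0.3, -0.4]
finger_gap: 57.7
finger_force: 4.9
clock: 13.78
eef_pos: [459.5, -309.3, 95.4]
eef_rot: [-3.141, 0.001, -0.066]
wrist_force: [-0.2, -0.1, -2.2]
finger_gap: 57.3
finger_force: 4.9
tri [657.4  -9.2  33.8] [657.8 -10.3  33.9] top z32 [[657.6  -9.2  33. ]] scene z36 [[659.3  -9.5  36. ]]
board centre top/scene
scene board corners z15 [[564.3, -111.6, 15.0], [564.4, 46.1, 15.0], [725.7, -110.0, 15.0]]
```

View pics/p5.png

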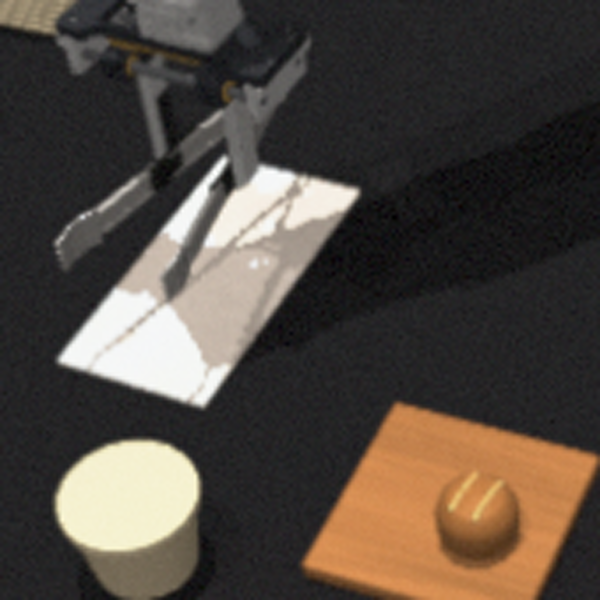

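The picture shows the tongs lifted level above the paper. The left head tip is at crop (172,297), the right at (65,268), and the roll at (478,518) with nothing near it. I check tilt and slip numerically.

```bash
python3 - <<'E'
from e import *
si=manip.camera_info("scene");ti=manip.camera_info("top")
S=cv2.imread("pics/scene5.png"); g=cv2.cvtColor(S,cv2.COLOR_BGR2GRAY)
k=np.zeros_like(g); k[145:172,172:195]=(g[145:172,172:195]>70)*255
ys,xs=np.nonzero(k); j=np.argmax(ys+0*xs); print("R head lowest px",xs[ys==ys.max()],ys.max(),"leftmost",xs.min(),ys[xs==xs.min()])
p=manip.read_state()["eef_pos"]; print(p)
a=np.radians(-3.8); x=np.array([np.cos(a),np.sin(a),0]); y=np.array([-np.sin(a),np.cos(a),0]); m=p+[0,0,11.3]
for tilt in(-3,0,3):
    f=np.array([*(x[:2]*np.cos(np.radians(tilt))),np.sin(np.radians(tilt))])
    print(tilt,"R outer/inner low end",proj(si,[m+123.5*f-y*50-[0,0,15],m+123.5*f-y*43-[0,0,15]]).round(1).tolist(),"L",proj(si,[m+123.5*f+y*50-[0,0,15],m+123.5*f+y*43-[0,0,15]]).round(1).tolist())
print("obs R",(65/3.53+160,268/3.53+90),"L",(172/3.53+160,297/3.53+90))
print("tub centre z70",onz(ti,[[410.5,147]],70).round(), "shaker",onz(ti,[[317.5,131]],85).round())
E
```

```text
R head lowest px [192 193 194] 171 leftmost 175 [158 159]
[ 459.43738851 -309.2708196    95.28944398]
-3 R outer/inner low end [[178.7, 166.4], [180.8, 167.1]] L [[210.8, 176.7], [208.5, 175.9]]
0 R outer/inner low end [[178.1, 164.6], [180.3, 165.3]] L [[210.3, 174.9], [208.0, 174.1]]
3 R outer/inner low end [[177.6, 162.7], [179.8, 163.4]] L [[209.9, 173.0], [207.6, 172.3]]
obs R (178.41359773371104, 165.92067988668555) L (208.72521246458925, 174.1359773371105)
tub centre z70 [[ 742. -224.   70.]] shaker [[789.  57.  85.]]
```

```bash
python3 -m inch '[{"gripper":0.61,"dx":0.002,"dy":0.006,"dz":0.01,"wx":0,"wy":0,"wz":0.4},{"gripper":0.61,"dx":0.007,"dy":0.022,"dz":0.02,"wx":0,"wy":0,"wz":0.8},{"gripper":0.61,"dx":0.015,"dy":0.048,"dz":0.03,"wx":0,"wy":0,"wz":1.2},{"gripper":0.61,"dx":0.025,"dy":0.08,"dz":0.035,"wx":0,"wy":0,"wz":1.6},{"gripper":0.61,"dx":0.035,"dy":0.112,"dz":0.035,"wx":0,"wy":0,"wz":2}]' && python3 -m inch '[{"gripper":0.61,"dx":0.01,"dy":0.032,"dz":0,"wx":0,"wy":0,"wz":0.5},{"gripper":0.61,"dx":0.02,"dy":0.064,"dz":0,"wx":0,"wy":0,"wz":1},{"gripper":0.61,"dx":0.03,"dy":0.096,"dz":0,"wx":0,"wy":0,"wz":1.5},{"gripper":0.61,"dx":0.04,"dy":0.128,"dz":0,"wx":0,"wy":0,"wz":1.8},{"gripper":0.61,"dx":0.048,"dy":0.156,"dz":0,"wx":0,"wy":0,"wz":1.8}]' && python3 -m inch '[{"gripper":0.61,"dx":0.006,"dy":0.02,"dz":0,"wx":0,"wy":0,"wz":0},{"gripper":0.61,"dx":0.01,"dy":0.032,"dz":0,"wx":0,"wy":0,"wz":0},{"gripper":0.61,"dx":0.01,"dy":0.032,"dz":0,"wx":0,"wy":0,"wz":0},{"gripper":0.61,"dx":0.01,"dy":0.032,"dz":0,"wx":0,"wy":0,"wz":0},{"gripper":0.61,"dx":0.01,"dy":0.032,"dz":0,"wx":0,"wy":0,"wz":0}]' && python3 - <<'E'
from e import *
S,si=grab("scene"); cv2.imwrite("pics/scene6.png",S);T,ti=grab("top"); cv2.imwrite("pics/top6.png",T)
p=manip.read_state()["eef_pos"]; print(p)
m=p+[0,0,11.3]
X=[m+[123.5,s*c,z] for s in(1,-1) for c in(43,50) for z in(15,)]
print("top heads ends in/out L,R",proj(ti,X).round(1).tolist())
g=cv2.cvtColor(T,cv2.COLOR_BGR2GRAY)
u=proj(ti,X)
r0=int(u[:,1].mean()); 
for r in range(r0-3,r0+16,2): print(r,"L",g[r,int(u[1,0])-6:int(u[0,0])+8].tolist(),"R",g[r,int(u[2,0])-7:int(u[3,0])+7].tolist(), int(u[1,0])-6,int(u[2,0])-7)
E
```

```text
clock: 14.25
eef_pos: [495.5, -196.4, 132.8]
eef_rot: [3.141, -0.001, -0.032]
wrist_force: [0.2, -0.5, -0.3]
finger_gap: 57.7
finger_force: 4.9
clock: 14.67
eef_pos: [543.1, -39.2, 131.7]
eef_rot: [-3.141, 0.0, 0.001]
wrist_force: [-0.1, -0.5, -2.2]
finger_gap: 57.5
finger_force: 4.9
clock: 15.08
eef_pos: [552.7, -10.4, 131.4]
eef_rot: [3.141, 0.0, -0.001]
wrist_force: [-1.3, -0.0, -1.5]
finger_gap: 57.3
finger_force: 4.9
[552.72939503 -10.67011316 131.54841183]
top heads ends in/out L,R [[326.2, 160.5], [323.7, 160.5], [356.9, 160.4], [359.4, 160.3]]
157 L [38, 38, 37, 38, 37, 38, 38, 41, 50, 43, 38, 39, 38, 38, 37, 39, 38] R [38, 38, 37, 38, 38, 38, 38, 41, 52, 44, 39, 38, 38, 38, 37, 37, 38] 317 349
159 L [38, 38, 38, 38, 52, 82, 112, 138, 181, 151, 125, 126, 127, 116, 111, 111, 113] R [126, 163, 177, 178, 178, 178, 179, 140, 182, 188, 181, 182, 183, 167, 160, 161, 161] 317 349
161 L [38, 37, 38, 38, 78, 143, 158, 145, 145, 155, 158, 158, 158, 158, 159, 160, 160] R [166, 165, 164, 164, 164, 165, 165, 111, 194, 184, 162, 161, 161, 160, 161, 162, 161] 317 349
163 L [38, 39, 38, 39, 
[... 506 characters left out ...]
349
169 L [38, 38, 39, 38, 51, 78, 86, 100, 106, 106, 106, 105, 109, 125, 104, 94, 97] R [88, 86, 86, 86, 84, 83, 83, 82, 81, 80, 78, 78, 78, 76, 87, 91, 104] 317 349
171 L [38, 38, 38, 38, 45, 87, 108, 112, 112, 113, 112, 112, 111, 129, 115, 106, 107] R [102, 101, 101, 101, 100, 100, 99, 99, 99, 98, 97, 96, 95, 95, 95, 95, 89] 317 349
173 L [39, 39, 37, 34, 51, 72, 105, 114, 115, 115, 114, 115, 112, 119, 113, 112, 113] R [109, 109, 110, 109, 109, 109, 108, 107, 107, 106, 106, 106, 106, 105, 106, 106, 102] 317 349
175 L [38, 38, 38, 31, 57, 68, 104, 115, 114, 114, 114, 116, 114, 95, 110, 119, 119] R [115, 115, 115, 115, 114, 114, 115, 115, 114, 113, 113, 113, 112, 112, 113, 113, 110] 317 349
```

```bash
python3 -m inch '[{"gripper":0.61,"dx":-0.002,"dy":0,"dz":-0.008,"wx":0,"wy":0,"wz":0},{"gripper":0.61,"dx":-0.004,"dy":0.0005,"dz":-0.025,"wx":0,"wy":0,"wz":0},{"gripper":0.61,"dx":-0.005,"dy":0.0005,"dz":-0.042,"wx":0,"wy":0,"wz":0},{"gripper":0.61,"dx":-0.005,"dy":0.0005,"dz":-0.05,"wx":0,"wy":0,"wz":0},{"gripper":0.61,"dx":-0.005,"dy":0.0005,"dz":-0.055,"wx":0,"wy":0,"wz":0}]' && python3 -m inch '[{"gripper":0.61,"dx":0,"dy":0,"dz":-0.01,"wx":0,"wy":0,"wz":0},{"gripper":0.61,"dx":0,"dy":0,"dz":-0.02,"wx":0,"wy":0,"wz":0},{"gripper":0.61,"dx":0,"dy":0,"dz":-0.03,"wx":0,"wy":0,"wz":0},{"gripper":0.61,"dx":0,"dy":0,"dz":-0.04,"wx":0,"wy":0,"wz":0},{"gripper":0.61,"dx":0,"dy":0,"dz":-0.044,"wx":0,"wy":0,"wz":0}]' && python3 -m inch '[{"gripper":0.61,"dx":0,"dy":0,"dz":0,"wx":0,"wy":0,"wz":0},{"gripper":0.61,"dx":0,"dy":0,"dz":-0.003,"wx":0,"wy":0,"wz":0},{"gripper":0.61,"dx":0,"dy":0,"dz":-0.006,"wx":0,"wy":0,"wz":0},{"gripper":0.61,"dx":0,"dy":0,"dz":-0.0065,"wx":0,"wy":0,"wz":0},{"gripper":0.61,"dx":0,"dy":0,"dz":-0.0065,"wx":0,"wy":0,"wz":0}]' && python3 - <<'E'
from e import *
S,si=grab("scene"); cv2.imwrite("pics/scene7.png",S);T,ti=grab("top"); cv2.imwrite("pics/top7.png",T)
p=manip.read_state()["eef_pos"]; print(p)
u=proj(ti,[[657.5,-9.5,52],[p[0]+5+123.5,-9.5,52]]); print(u.round(1))
h=cv2.cvtColor(T,cv2.COLOR_BGR2HSV); g=cv2.cvtColor(T,cv2.COLOR_BGR2GRAY)
c,r=u[0].round().astype(int)
for q in range(r-12,r+10,3): print(q,c-22,"S",h[q,c-22:c+23,1].tolist())
E
```

```text
clock: 15.6
eef_pos: [547.2, -9.5, 75.1]
eef_rot: [-3.141, 0.002, -0.001]
wrist_force: [0.8, 0.1, 0.1]
finger_gap: 57.6
finger_force: 4.9
clock: 16.02
eef_pos: [547.3, -9.1, 30.8]
eef_rot: [-3.141, 0.002, -0.0]
wrist_force: [0.2, -0.4, -1.2]
finger_gap: 57.5
finger_force: 4.9
clock: 16.43
eef_pos: [548.0, -9.1, 26.0]
eef_rot: [3.142, -0.0, -0.0]
wrist_force: [-0.8, 1.3, -1.0]
finger_gap: 57.3
finger_force: 4.9
[548.07283424  -9.12812573  26.24235351]
[[339.7 176.1]
 [339.6 170. ]]
164 318 S [13, 13, 6, 136, 157, 158, 156, 157, 157, 157, 157, 157, 156, 157, 157, 157, 157, 157, 158, 157, 158, 158, 158, 157, 157, 157, 158, 158, 156, 157, 157, 157, 158, 157, 157, 156, 156, 156, 155, 157, 156, 157, 157, 156, 155]
167 318 S [7, 13, 13, 137, 154, 156, 157, 157, 157, 158, 157, 156, 158, 157, 157, 157, 156, 156, 156, 157, 158, 158, 157, 158, 156, 156, 156, 156, 156, 156, 156, 157, 156, 158, 156, 156, 155, 157, 156, 157, 157, 157, 157, 157, 156]
170 318 S [13, 13, 13, 135, 158, 133, 59, 104, 157, 157, 158, 157, 157, 157, 159, 159, 161, 163, 165, 113, 126, 165, 166, 165, 165, 147, 156, 159, 156
[... 454 characters left out ...]
63, 165, 163, 160, 156, 157, 157, 78, 110, 143, 157, 157, 157, 157, 157, 157, 157]
179 318 S [13, 13, 13, 102, 147, 114, 83, 84, 85, 82, 108, 150, 156, 159, 162, 163, 160, 161, 104, 119, 152, 146, 146, 150, 100, 122, 161, 164, 164, 163, 162, 158, 157, 157, 108, 59, 119, 156, 156, 156, 156, 156, 156, 156, 157]
182 318 S [13, 13, 19, 63, 79, 83, 84, 83, 83, 84, 125, 123, 91, 82, 82, 82, 83, 81, 84, 82, 82, 85, 86, 85, 83, 83, 83, 83, 80, 81, 82, 82, 83, 79, 80, 84, 85, 85, 81, 83, 106, 115, 132, 141, 116]
185 318 S [13, 13, 7, 75, 75, 77, 82, 83, 80, 81, 137, 118, 83, 84, 82, 82, 81, 84, 84, 83, 83, 81, 82, 82, 80, 81, 85, 83, 86, 83, 82, 82, 84, 83, 83, 83, 86, 86, 83, 83, 82, 84, 84, 85, 85]
```

The roll sits between the heads (left head at column 324, roll 331–348, right head 354). I close gently.

```bash
python3 -m inch '[{"gripper":0.6,"dx":-0.003,"dy":0,"dz":0,"wx":0,"wy":0,"wz":0},{"gripper":0.57,"dx":-0.003,"dy":0,"dz":0,"wx":0,"wy":0,"wz":0},{"gripper":0.54,"dx":-0.003,"dy":0,"dz":0,"wx":0,"wy":0,"wz":0},{"gripper":0.51,"dx":-0.003,"dy":0,"dz":0,"wx":0,"wy":0,"wz":0},{"gripper":0.49,"dx":-0.003,"dy":0,"dz":0,"wx":0,"wy":0,"wz":0}]' 16 && python3 -m inch '[{"gripper":0.475,"dx":0,"dy":0,"dz":0,"wx":0,"wy":0,"wz":0},{"gripper":0.46,"dx":0,"dy":0,"dz":0,"wx":0,"wy":0,"wz":0},{"gripper":0.44,"dx":0,"dy":0,"dz":0,"wx":0,"wy":0,"wz":0},{"gripper":0.42,"dx":0,"dy":0,"dz":0,"wx":0,"wy":0,"wz":0},{"gripper":0.4,"dx":0,"dy":0,"dz":0,"wx":0,"wy":0,"wz":0}]' && python3 -m inch '[{"gripper":0.38,"dx":0,"dy":0,"dz":0,"wx":0,"wy":0,"wz":0},{"gripper":0.36,"dx":0,"dy":0,"dz":0,"wx":0,"wy":0,"wz":0},{"gripper":0.36,"dx":0,"dy":0,"dz":0,"wx":0,"wy":0,"wz":0},{"gripper":0.36,"dx":0,"dy":0,"dz":0,"wx":0,"wy":0,"wz":0},{"gripper":0.36,"dx":0,"dy":0,"dz":0,"wx":0,"wy":0,"wz":0}]'
```

```text
clock: 16.95
eef_pos: [545.0, -9.1, 26.1]
eef_rot: [3.142, -0.0, 0.0]
wrist_force: [-0.5, 0.3, -1.5]
finger_gap: 46.8
finger_force: 6.6
clock: 17.37
eef_pos: [544.9, -9.1, 26.0]
eef_rot: [-3.142, 0.0, -0.0]
wrist_force: [-0.6, 0.7, -1.1]
finger_gap: 42.8
finger_force: 16.0
clock: 17.78
eef_pos: [545.0, -9.1, 26.0]
eef_rot: [-3.142, -0.0, -0.0]
wrist_force: [0.3, 0.1, -1.1]
finger_gap: 43.1
finger_force: 16.0
```

The gap is 43 mm at 16 N, as predicted for tongs closed on the roll. I lift.

```bash
python3 -m inch '[{"gripper":0.36,"dx":0,"dy":0,"dz":0.002,"wx":0,"wy":0,"wz":0},{"gripper":0.36,"dx":0,"dy":0,"dz":0.008,"wx":0,"wy":0,"wz":0},{"gripper":0.36,"dx":0,"dy":0,"dz":0.018,"wx":0,"wy":0,"wz":0},{"gripper":0.36,"dx":0,"dy":0,"dz":0.03,"wx":0,"wy":0,"wz":0},{"gripper":0.36,"dx":0,"dy":0,"dz":0.042,"wx":0,"wy":0,"wz":0}]' && python3 -m inch '[{"gripper":0.36,"dx":0,"dy":0,"dz":0.015,"wx":0,"wy":0,"wz":0},{"gripper":0.36,"dx":0,"dy":0,"dz":0.03,"wx":0,"wy":0,"wz":0},{"gripper":0.36,"dx":0,"dy":0,"dz":0.045,"wx":0,"wy":0,"wz":0},{"gripper":0.36,"dx":0,"dy":0,"dz":0.06,"wx":0,"wy":0,"wz":0},{"gripper":0.36,"dx":0,"dy":0,"dz":0.07,"wx":0,"wy":0,"wz":0}]' && python3 -m inch '[{"gripper":0.36,"dx":0,"dy":0,"dz":0.005,"wx":0,"wy":0,"wz":0},{"gripper":0.36,"dx":0,"dy":0,"dz":0.009,"wx":0,"wy":0,"wz":0},{"gripper":0.36,"dx":0,"dy":0,"dz":0.009,"wx":0,"wy":0,"wz":0},{"gripper":0.36,"dx":0,"dy":0,"dz":0.009,"wx":0,"wy":0,"wz":0},{"gripper":0.36,"dx":0,"dy":0,"dz":0.009,"wx":0,"wy":0,"wz":0}]' && python3 - <<'E'
from e import *
S,si=grab("scene"); cv2.imwrite("pics/scene8.png",S);T,ti=grab("top"); cv2.imwrite("pics/top8.png",T)
p=manip.read_state()["eef_pos"]; print(p)
f=np.array([657.5,-9.5,p[2]+10])
def roll(im,i,guess,w=22):
    h=cv2.cvtColor(im,cv2.COLOR_BGR2HSV); u=proj(i,[guess])[0].round().astype(int)
    m=((abs(h[...,0].astype(int)-14)<6)&(h[...,1]>100)&(h[...,2]>40)).astype(np.uint8)
    k=np.zeros_like(m); k[u[1]-w:u[1]+w,u[0]-w:u[0]+w]=m[u[1]-w:u[1]+w,u[0]-w:u[0]+w]
    n,l,s,c=cv2.connectedComponentsWithStats(k); return u,[(s[j].tolist(),c[j].round(1).tolist()) for j in range(1,n) if s[j,4]>20]
print(roll(S,si,f)); print(roll(T,ti,f))
print(h:=None, [cv2.cvtColor(S,cv2.COLOR_BGR2HSV)[236+d,295].tolist() for d in(-6,-3,0,3,6)])
E
```

```text
clock: 18.2
eef_pos: [545.1, -9.2, 69.6]
eef_rot: [3.142, -0.001, -0.0]
wrist_force: [0.4, 0.2, -2.7]
finger_gap: 42.7
finger_force: 16.0
clock: 18.62
eef_pos: [545.4, -9.2, 140.8]
eef_rot: [3.141, -0.003, -0.0]
wrist_force: [-0.1, -0.3, -1.6]
finger_gap: 42.8
finger_force: 16.0
clock: 19.03
eef_pos: [544.6, -9.1, 146.3]
eef_rot: [-3.141, 0.001, -0.0]
wrist_force: [0.3, -0.0, -1.7]
finger_gap: 42.8
finger_force: 16.0
[544.68667853  -9.1185133  146.36842894]
(array([292, 201]), [([270, 188, 44, 35, 1007], [290.1, 208.8])])
(array([341, 167]), [([321, 157, 30, 13, 272], [336.5, 163.1]), ([352, 158, 11, 13, 122], [357.4, 164.2])])
None [[13, 155, 130], [13, 156, 200], [13, 157, 197], [14, 159, 133], [14, 152, 134]]
```

The gap stays at 42.8 mm against a commanded 34 mm, so the roll is in the tongs. I carry it over the pile.

```bash
python3 -m inch '[{"gripper":0.36,"dx":-0.004,"dy":0.004,"dz":0,"wx":0,"wy":0,"wz":0.5},{"gripper":0.36,"dx":-0.013,"dy":0.014,"dz":0,"wx":0,"wy":0,"wz":1.8},{"gripper":0.36,"dx":-0.027,"dy":0.029,"dz":0,"wx":0,"wy":0,"wz":4},{"gripper":0.36,"dx":-0.043,"dy":0.047,"dz":0,"wx":0,"wy":0,"wz":6.4},{"gripper":0.36,"dx":-0.059,"dy":0.065,"dz":0,"wx":0,"wy":0,"wz":8.9}]' && python3 -m inch '[{"gripper":0.36,"dx":-0.016,"dy":0.018,"dz":0,"wx":0,"wy":0,"wz":2.5},{"gripper":0.36,"dx":-0.032,"dy":0.036,"dz":0,"wx":0,"wy":0,"wz":5},{"gripper":0.36,"dx":-0.048,"dy":0.054,"dz":0,"wx":0,"wy":0,"wz":7.5},{"gripper":0.36,"dx":-0.064,"dy":0.07,"dz":0,"wx":0,"wy":0,"wz":10},{"gripper":0.36,"dx":-0.08,"dy":0.087,"dz":0,"wx":0,"wy":0,"wz":12.2}]' && python3 -m inch '[{"gripper":0.36,"dx":-0.015,"dy":0.017,"dz":0,"wx":0,"wy":0,"wz":2.2},{"gripper":0.36,"dx":-0.027,"dy":0.03,"dz":0,"wx":0,"wy":0,"wz":4},{"gripper":0.36,"dx":-0.035,"dy":0.039,"dz":0,"wx":0,"wy":0,"wz":5.2},{"gripper":0.36,"dx":-0.04,"dy":0.044,"dz":0,"wx":0,"wy":0,"wz":5.8},{"gripper":0.36,"dx":-0.041,"dy":0.045,"dz":0,"wx":0,"wy":0,"wz":5.9}]' && python3 -m inch '[{"gripper":0.36,"dx":0,"dy":0,"dz":0,"wx":0,"wy":0,"wz":0},{"gripper":0.36,"dx":0,"dy":0,"dz":0,"wx":0,"wy":0,"wz":0},{"gripper":0.36,"dx":0,"dy":0,"dz":0,"wx":0,"wy":0,"wz":0},{"gripper":0.36,"dx":0,"dy":0,"dz":0,"wx":0,"wy":0,"wz":0},{"gripper":0.36,"dx":0,"dy":0,"dz":0,"wx":0,"wy":0,"wz":0}]' && python3 - <<'E'
from e import *
S,si=grab("scene"); cv2.imwrite("pics/scene9.png",S);T,ti=grab("top"); cv2.imwrite("pics/top9.png",T)
s=manip.read_state();p=s["eef_pos"]; print(p,s["finger_gap"])
f=np.array([464.7,239,157])
for im,i in((S,si),(T,ti)):
    h=cv2.cvtColor(im,cv2.COLOR_BGR2HSV); u=proj(i,[f])[0].round().astype(int); w=28
    m=((abs(h[...,0].astype(int)-14)<6)&(h[...,1]>120)&(h[...,2]>50)).astype(np.uint8)
    k=np.zeros_like(m); k[u[1]-w:u[1]+w,u[0]-w:u[0]+w]=m[u[1]-w:u[1]+w,u[0]-w:u[0]+w]
    n,l,st,c=cv2.connectedComponentsWithStats(k); print(u,[(st[j].tolist(),c[j].round(1).tolist()) for j in range(1,n) if st[j,4]>10])
b=cv2.cvtColor(cv2.imread("pics/scene0.png"),cv2.COLOR_BGR2HSV); a=cv2.cvtColor(S,cv2.COLOR_BGR2HSV)
print("roll left on board? mean V at old place",b[230:244,288:302,2].mean(),a[230:244,288:302,2].mean())
E
```

```text
clock: 19.55
eef_pos: [484.8, 56.6, 146.7]
eef_rot: [-3.141, 0.001, 0.157]
wrist_force: [0.1, 0.5, -1.7]
finger_gap: 42.4
finger_force: 16.0
clock: 19.97
eef_pos: [404.7, 143.6, 146.9]
eef_rot: [-3.142, 0.0, 0.371]
wrist_force: [0.5, 0.1, -0.7]
finger_gap: 43.1
finger_force: 16.0
clock: 20.38
eef_pos: [364.2, 188.5, 147.0]
eef_rot: [-3.142, -0.0, 0.473]
wrist_force: [0.9, 0.1, -1.9]
finger_gap: 42.8
finger_force: 16.0
clock: 20.8
eef_pos: [365.2, 187.5, 146.9]
eef_rot: [3.142, 0.0, 0.47]
wrist_force: [-0.3, -0.9, -0.4]
finger_gap: 42.8
finger_force: 16.0
[365.07647061 187.68007018 146.96062201] 42.6328798896913
[421 170] [([411, 158, 23, 25, 449], [422.2, 170.4])]
[251 236] [([240, 226, 21, 21, 301], [250.0, 236.1])]
roll left on board? mean V at old place 175.29591836734693 208.6173469387755
```

```bash
python3 -m inch '[{"gripper":0.36,"dx":0,"dy":-0.001,"dz":0,"wx":0,"wy":0,"wz":0},{"gripper":0.36,"dx":0,"dy":-0.002,"dz":0,"wx":0,"wy":0,"wz":0},{"gripper":0.36,"dx":0,"dy":-0.002,"dz":0,"wx":0,"wy":0,"wz":0},{"gripper":0.36,"dx":0,"dy":-0.002,"dz":0,"wx":0,"wy":0,"wz":0},{"gripper":0.36,"dx":0,"dy":-0.002,"dz":0,"wx":0,"wy":0,"wz":0}]' && python3 -m inch '[{"gripper":0.36,"dx":0,"dy":0,"dz":0,"wx":0,"wy":0,"wz":0},{"gripper":0.36,"dx":0,"dy":0,"dz":0,"wx":0,"wy":0,"wz":0},{"gripper":0.36,"dx":0,"dy":0,"dz":0,"wx":0,"wy":0,"wz":0},{"gripper":0.36,"dx":0,"dy":0,"dz":0,"wx":0,"wy":0,"wz":0},{"gripper":0.36,"dx":0,"dy":0,"dz":0,"wx":0,"wy":0,"wz":0}]' && python3 - <<'E'
from e import *
S,si=grab("scene");T,ti=grab("top"); cv2.imwrite("pics/scene10.png",S)
P=[]
for im,i in((S,si),(T,ti)):
    h=cv2.cvtColor(im,cv2.COLOR_BGR2HSV); u=proj(i,[[464.7,239,157]])[0].round().astype(int); w=28
    k=np.zeros(h.shape[:2],np.uint8); q=(slice(u[1]-w,u[1]+w),slice(u[0]-w,u[0]+w)); hh=h[q]
    k[q]=(abs(hh[...,0].astype(int)-14)<6)&(hh[...,1]>120)&(hh[...,2]>50)
    c=max(cv2.findContours(k,0,1)[0],key=cv2.contourArea); P.append(cv2.minEnclosingCircle(c)[0])
o1,d1=ray(si,[P[0]]);o2,d2=ray(ti,[P[1]]);s=np.linalg.lstsq(np.c_[d1[0],-d2[0]],o2-o1,rcond=None)[0]
print("roll",(o1+s[0]*d1[0]).round(1),(o2+s[1]*d2[0]).round(1))
print("front bottom",edge(S,"scene",range(394,437),0,start=238,step=-1))
s=manip.read_state();print(s["finger_gap"],abs(s["qd"]).max())
E
```

```text
clock: 21.32
eef_pos: [364.9, 185.9, 147.0]
eef_rot: [-3.142, 0.0, 0.471]
wrist_force: [0.4, -0.2, -1.9]
finger_gap: 42.7
finger_force: 16.0
clock: 21.73
eef_pos: [364.9, 185.9, 147.0]
eef_rot: [-3.142, 0.0, 0.471]
wrist_force: [-0.8, -0.3, -1.9]
finger_gap: 42.7
finger_force: 16.0
roll [465.3 238.5 157.2] [465.2 238.9 157.3]
front bottom (array([ 1.0512462e-01, -9.9445903e-01,  4.9198944e+02,  2.6192563e+02],
      dtype=float32), 96.03, 0.22)
42.886610921748236 0.001571041652500775
```

The roll is at (465, 239, 157) mm, over the tray centre (465, 239), and is being held steady. The pile is unmoved.

```bash
python3 -c "
from cell import manip
print(manip.sign_off())"
```

```text
the job is handed in; nothing more can be done
None
```

The job is handed in: the loose tray lies on the pile, in line with the tray beneath to about 0.3 mm (its first placing was 2 mm off, so I regripped and reset it), and the tongs hold the roll steady over its middle, roll centre about 10 cm above the rim, at about 22 s of the 54 s allowed.

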